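Build up the transformer yoke, then shut and pin its guard

ROBOT

A 7-joint arm with a two-finger parallel gripper is mounted at the origin on the work surface. World frame = base frame: x ahead of the robot, y to its left, z up, the work surface at z = 0. Lengths are in m, angles in rad, forces in N, time in s.
With the tool pointing down it reaches from about 0.425 to 0.825 m from the base axis. Payload 3.6 kg.
Tool frame: the origin (TCP) lies between the finger pads; the fingertips stand env.nose_length ahead of it and the grasp point (between the pads) lies 6 mm ahead of it (env.nose_length is the distance from the TCP to the fingertips, in m); z points along the fingers, y is the line along which they close (so a half turn about z gives the same grasp; the last joint's range is limited). The gripper opens to 85 mm and grips with 20 to 120 N. Pads are 22 mm wide; open, the fingers measure 114 mm over their backs; the gripper's body (76 mm by 85 mm) begins 54 mm behind the grasp point. The pads swing forward as they close: fully open they stand 13 mm farther back than shut.
Start: joints at [1.232, 0.615, -0.013, 1.423, 0.008, 1.103, -0.04], TCP at [0.199, -0.619, 0.256] pointing down, gripper open.
Joint ranges: [-3.12, 3.12], [-0.3, 2.06], [-1.34, 1.32], [0.26, 2.42], [-1.36, 4.5], [0.01, 1.98], [-2.84, 2.84]. Speed limits (rad/s): [2.79, 2.79, 3.14, 3.14, 3.14, 3.14, 3.14].

INTERFACE

Orientations are given as a rotation vector (axis times angle).
In Python, from station import readout, vision, env gives the robot as it stands. The module is installed in compiled form; this text tells all that it offers.
- The arm moves only by the shell command python3 -m crank 'ROWS' [OPENING]. ROWS is JSON, a list of rows, each a list of 6 numbers: the shift along the tool's x, y, z in mm, then the turn, a rotation vector about the tool's x, y, z in rad. A call has exactly 5 rows; each row is the pose to reach, as a shift and turn from the pose commanded when the call began, along the tool's axes at that moment; what a row does not reach only later rows make up. A row lasts 1/12 s, in which the tool goes at most 41.7 mm and 7.16 degrees, less where a joint would pass 70% of its speed; a pose out of reach is approached as far as the arm can. A call with a gripper value outside its range is refused whole. OPENING is the opening, from 0 (shut) to 1 (fully open), set as the call begins (- or left out, the last holds). The fingers move at their own pace and stop on an object; the grip force is fixed at half the most. Time passes only in rows, so rows that repeat a pose let the fingers close, or fill a call up. It gives the time, the measured TCP pose, the force, the opening and the grip force at its end, in the units of the state.
- readout.get_state(): the state, without advancing time (a new reading comes with each control period).
- vision.get_image(name): name is "side" or "top" or "wrist"; returns the picture (480x640x3 uint8, blue, green, red); there is no depth.
- vision.camera_info(name): a dict with "fx", "fy", "cx", "cy" (pixels), "R" (3x3) and "t" (3): a world point X has camera coordinates R X + t. Camera axes: x right, y down, z forward; pixel columns grow to the right and rows downward; lengths in m; the calibration is good to about 2 mm. A picture is of the moment at which its call begins: read the wrist's pose just before it. camera_info takes no time and is no camera call; for the wrist camera it gives the pose at the moment of the call.
- env.close_job(): hands the job in; it is judged then, once.
Trained networks look in the newest picture that a camera, given by its name, has taken for a name from the list of things; names that differ only in an ending like _2 or _b are one class to them, and where a whole thing is asked for, a point or a joint stands for the part that bears it (a point fixed in the world has none). Each returns a list of dicts, best first, with "score" (0 to 1); they miss things now and then, are a little off and sometimes report something else, mostly with a low value. They report only what shows in the picture. A call takes as long as a camera call. They do not tell look-alikes from the thing itself.
- vision.spot_in(camera, thing): "extent" ([left, top, right, bottom] in pixels, round what is visible of it).
The state is a dict: "clock": time; "joint_pos": joint angles; "joint_vel": joint speeds; "effort": joint torques, N m; "eef_pos": TCP position; "eef_rot": TCP orientation; "wrist_force": force on the tool from outside, world axes, zero at the start; "torque": the same for the moment, N m; "opening": finger opening in m; "gripper_force": force on a finger pad.
Only numpy, scipy, OpenCV 4.12 (cv2) and the standard library are available. Lean on these libraries where they do the work, as an engineer would, in place of code of your own. Each camera call takes 0.05 s, during which the arm holds its last target. There are 200 camera calls.

TASK

Get the demonstration transformer ready for class: slide its clear guard right open, lay all the loose yoke plates one on another across the two limbs of the core, and tap the stack square so that every plate lies against both back stops and the end stop. Then slide the guard shut, fold the hasp down over the stud, and push the R-clip's straight leg through the cross hole in the stud until its bow has sprung over the stud. Do not tip over the glass beaker.

Things in the scene. Friction and masses are not known exactly. Their poses are not given: they have to be found in the camera images.
- unit: demonstration transformer, fixed: low grey case 390 (x) x 210 (y) x 45 mm high. Origin: underside, mid-length, on the guard track's centre line (case reaches y -70 to +140). x runs along the track towards the core, z up. A clear end pane stands across the track at x +183, y -54 to +54, up to 145 mm. The ledge at y +60 to +140 carries knobs up to 63 mm high and the stud
- seat (a point): midway between the tops of the core's two steel limbs (unit x +90, y 0), 105 mm above the bench, axes as the unit's: where the lowest plate's origin lies when that plate touches all stops, its length along x; further plates lie 6 mm higher each. Limbs are 38 (x) x 40 mm at x -45 and +45 from here; copper coils of 60 mm diameter round them reach up to 14 mm below their tops
- back_stop (a point): middle of the contact plane of the two brass back stops (unit x +90, y -20, 118 mm above the bench). Each stop is 24 mm wide, 5 mm thick, 45 mm to either side in x, and rises to 137 mm; the plates' long edges rest against them from the +y side
- end_stop (a point): middle of the face of the one brass end stop (unit x +155, y 0, 118 mm above the bench), 24 mm wide, 5 mm thick, up to 137 mm; the plates' ends rest against it from the -x side
- guard (a joint): how far the guard is open, m: 0 shut (against the end pane), 0.215 right open, slid towards unit -x. The guard is a clear tunnel with yellow edges, 170 mm long (x), 108 mm wide, roof 150 mm above the bench, closed at its -x end only; shut, it covers unit x +5 to +175. It stays where it is left and slides with about 2 N
- guard_handle (a point): centre of the guard's black handle bar on the middle of its roof, 183 mm above the bench: 12 mm thick (unit x), 60 mm long (unit y), 12 mm high, on two thin posts, with 27 mm of free space between bar and roof
- hasp (a joint): angle of the hasp, rad: 0 folded down level, stop at 1.2. A steel leaf, 40 mm wide (unit x), 75 mm long, 5 mm thick, hinged on the guard's +y wall along unit x, at unit y +60, 92.5 mm above the bench; stays where left (0.05 N m). Slot 26 mm wide, 30 to 67 mm from the hinge: with the guard shut it drops over the stud. Press between hinge and slot. Under 0.8 it strikes the stud as the guard slides
- hasp_tip (a point): middle of the hasp's free edge, 75 mm from its hinge line
- hole (a point): centre of the stud's cross hole, axes as the unit's. The stud is an upright steel pin at unit x +70, y +105, 20 mm diameter, on a bracket 87 mm high, round top 120 mm above the bench. The hole, 9 mm diameter, runs level along unit x, 103 mm above the bench, 8 mm above the folded hasp's top. Push the clip in along unit +x (from the other side is as good)
- clip: R-clip of 6 mm spring wire, 109 mm long, lying flat. Origin: centre of its red vinyl-dipped eye, 30 x 30 x 9 mm, gripped across y. The straight leg runs along +x at y -12 mm to a 4 mm point at x +94. The springy bow leg beside it (+y side) narrows at x +58 and flares at x +78; it takes 4 to 12 N along x to spring over the stud. z is normal to the clip (down if it lies flipped)
- clip_seat (a point): point on the straight leg's axis at clip x +46, y -12: the middle of the bow. It lies at the hole's centre when the clip is home
- plate_1: one bonded packet of dark steel yoke laminations, a plain flat bar 130 x 40 x 6 mm, 0.25 kg, two small brass rivet heads drawn on its top. Origin: centre of its underside; x along its length, y across, z up. Lies flat on the bench. Between 3 and 5 of the five plates are there (the others are absent)
- plate_2: one bonded packet of dark steel yoke laminations, a plain flat bar 130 x 40 x 6 mm, 0.25 kg, two small brass rivet heads drawn on its top. Origin: centre of its underside; x along its length, y across, z up. Lies flat on the bench. Between 3 and 5 of the five plates are there (the others are absent)
- plate_3: one bonded packet of dark steel yoke laminations, a plain flat bar 130 x 40 x 6 mm, 0.25 kg, two small brass rivet heads drawn on its top. Origin: centre of its underside; x along its length, y across, z up. Lies flat on the bench. Between 3 and 5 of the five plates are there (the others are absent)
- plate_4: one bonded packet of dark steel yoke laminations, a plain flat bar 130 x 40 x 6 mm, 0.25 kg, two small brass rivet heads drawn on its top. Origin: centre of its underside; x along its length, y across, z up. Lies flat on the bench. Between 3 and 5 of the five plates are there (the others are absent)
- plate_5: one bonded packet of dark steel yoke laminations, a plain flat bar 130 x 40 x 6 mm, 0.25 kg, two small brass rivet heads drawn on its top. Origin: centre of its underside; x along its length, y across, z up. Lies flat on the bench. Between 3 and 5 of the five plates are there (the others are absent)
- beaker: empty glass beaker, 68 mm wide, 85 mm high, standing on the bench. Origin: centre of its underside; z up. Must not be tipped over
Mind the look-alikes: they are no part of the job. What is shaped like the clip but orange or turquoise is not meant.

How it is judged:
On the way, in this order (a step that is already met when the one before it is completed fails the run):
1. the guard is slid right open (value of joint guard above 0.2 m), for 0.2 s.
2. all the plates that are there lie on the limbs in one stack, each against both back stops and the end stop (x of plate_1 in the frame of seat between -0.003 and 0.003 m and y of plate_1 in the frame of seat between -0.003 and 0.003 m and z of plate_1 in the frame of seat between -0.003 and 0.033 m and angle between the x axis of each of plate_1, plate_2, plate_3, plate_4, plate_5 and the x axis of unit, either way round below 0.04 rad and linear speed of each of plate_1, plate_2, plate_3, plate_4, plate_5 below 0.02 m/s and x of plate_2 in the frame of seat between -0.003 and 0.003 m and y of plate_2 in the frame of seat between -0.003 and 0.003 m and z of plate_2 in the frame of seat between -0.003 and 0.033 m and x of plate_3 in the frame of seat between -0.003 and 0.003 m and y of plate_3 in the frame of seat between -0.003 and 0.003 m and z of plate_3 in the frame of seat between -0.003 and 0.033 m and x of plate_4 in the frame of seat between -0.003 and 0.003 m and y of plate_4 in the frame of seat between -0.003 and 0.003 m and z of plate_4 in the frame of seat between -0.003 and 0.033 m and x of plate_5 in the frame of seat between -0.003 and 0.003 m and y of plate_5 in the frame of seat between -0.003 and 0.003 m and z of plate_5 in the frame of seat between -0.003 and 0.033 m), for 0.3 s.
3. the guard is shut and the hasp folded down over the stud (value of joint guard below 0.006 m and value of joint hasp below 0.1 rad), for 0.2 s.
4. the clip's leg is through the stud and its bow has sprung over (horizontal distance between clip_seat and hole below 0.008 m and z of clip_seat in the frame of hole between -0.004 and 0.004 m and angle between the x axis of clip and the x axis of unit, either way round below 0.3 rad and linear speed of clip below 0.02 m/s), for 0.3 s.
At the end, for the whole second after the job is handed in: Plates stacked on the limbs, each within 3 mm of its place against the stops and 0.04 rad of square; guard within 6 mm of shut; hasp under 0.1 rad; clip home: mid-bow within 8 mm of the hole's centre on plan, 4 mm in height, 0.3 rad of its axis; all at rest (all of step 2 and all of step 3 and all of step 4); the robot touches nothing.
It fails at once if the glass beaker is tipped over (angle between beaker's own z axis and vertical above 0.7 rad).
Of plate_1, plate_2, plate_3, plate_4, plate_5 only 3 to 5 are there at a start; the rules pass over those that are not, and their reading is None.
At some moment in a run one of clip may be knocked a few centimetres aside while the robot is not near it.
Once in a run the grip may slacken for a moment while it holds something.
It also fails if it takes over 210 s, if anything falls off the work surface, if the arm or the gripper's body presses on something with over 40 N, if the wrist force passes 120 N, or if a joint passes its speed limit or range.

## Working session

There is one attempt and no reset: what is moved stays moved. The work goes in short steps, Python scripts to look and compute and a shell command to move; the robot and the scene stay as the last step left them, time stands still between calls to the robot, and variables do not carry over. Pictures are saved under pics/ and viewed, at most 14 in all, crops included, and the job is handed in when it is done.

```bash
mkdir -p pics; python3 - <<'E'
from station import readout, vision, env
import cv2
s=readout.get_state(); print({k:s[k] for k in('clock','eef_pos','eef_rot','opening')},env.nose_length)
for n in('top','side'):
    cv2.imwrite(f'pics/{n}0.png',vision.get_image(n)); c=vision.camera_info(n); print(n,c)
    for t in('unit','clip','plate_1','beaker','guard_handle'):
        print(t,[(round(d['score'],2),[int(v) for v in d['extent']]) for d in vision.spot_in(n,t)])
E
```

```text
{'clock': 0.0, 'eef_pos': array([ 0.19923558, -0.61795422,  0.25510943]), 'eef_rot': array([-3.10089206e+00, -4.87596083e-01,  6.62830692e-04]), 'opening': 0.08557912833232018} 0.025
top {'fx': 470.4320912917902, 'fy': 470.4320912917902, 'cx': 318.8386304094424, 'cy': 238.33860628755764, 'R': array([[ 0.01481894, -0.99987713, -0.00511179],
       [-0.97556575, -0.01333746, -0.2193025 ],
       [ 0.21920738,  0.00823672, -0.97564352]]), 't': array([-0.01261967,  0.49236105,  1.21689608])}
unit [(0.76, [357, 155, 452, 314])]
clip [(0.77, [310, 231, 328, 262]), (0.49, [418, 346, 444, 372]), (0.47, [264, 279, 292, 311])]
plate_1 [(0.78, [263, 218, 284, 264]), (0.63, [235, 218, 246, 261])]
beaker [(0.88, [299, 159, 324, 190])]
guard_handle [(0.88, [382, 159, 443, 234])]
side {'fx': 481.6382598528111, 'fy': 481.6382598528111, 'cx': 321.4700842327198, 'cy': 239.02192052104465, 'R': array([[ 0.9777486 , -0.20948066,  0.01120406],
       [-0.14545214, -0.71544569, -0.68336018],
       [ 0.15116663,  0.6665248 , -0.72999544]]), 't': array([-0.43537779,  0.16418249,  0.96152073])}
unit [(0.87, [259, 287, 516, 475])]
clip [(0.94, [177, 439, 234, 477]), (0.67, [259, 244, 285, 264]), (0.51, [316, 278, 364, 292])]
plate_1 [(0.91, [298, 201, 349, 223]), (0.75, [291, 172, 337, 193]), (0.58, [307, 230, 365, 246]), (0.41, [405, 223, 441, 272])]
beaker [(0.74, [404, 226, 440, 272]), (0.18, [258, 288, 514, 474])]
guard_handle [(0.82, [380, 288, 512, 419])]
```

View pics/top0.png

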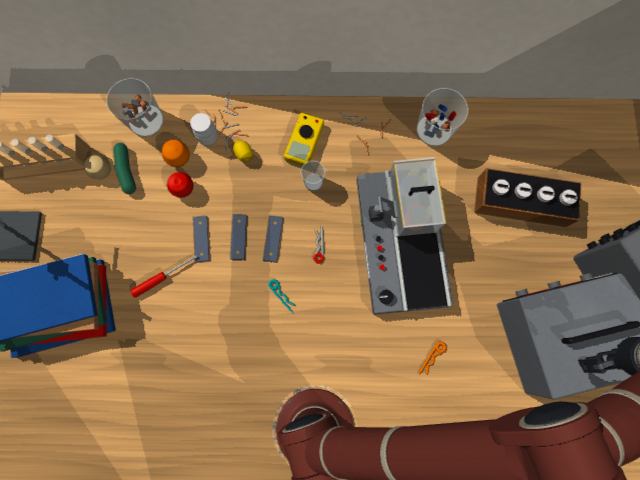

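View pics/side0.png

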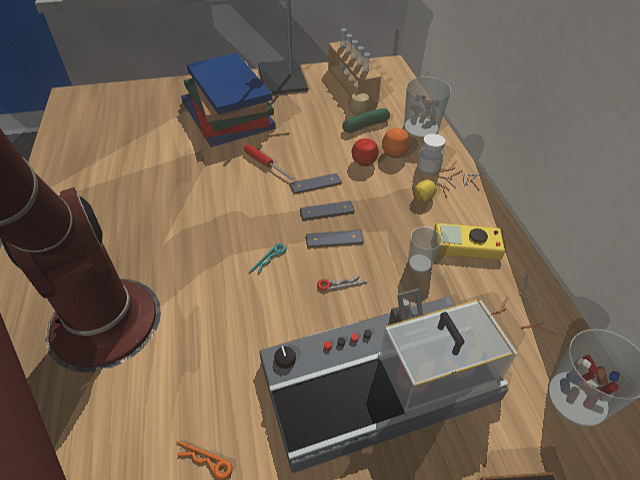

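Top view: red clip with eye at (319,258); look-alikes are turquoise (282,295) and orange (432,357). Plates are at (201,239), (239,237) and (273,239). The beaker is at (313,176). Unit spans (357–452,155–314), its x axis pointing up the picture. I choose the red clip and check it in a close crop.

```bash
cat > h.py <<'E'
import numpy as np, cv2
from station import readout, vision, env
from scipy.spatial.transform import Rotation as Ro
def ray(c,u,v,z):
    c=vision.camera_info(c) if isinstance(c,str) else c
    R=np.array(c['R']);t=np.array(c['t']);o=-R.T@t
    d=R.T@np.array([(u-c['cx'])/c['fx'],(v-c['cy'])/c['fy'],1]);return o+d*(z-o[2])/d[2]
def proj(c,X):
    c=vision.camera_info(c) if isinstance(c,str) else c
    p=np.array(c['R'])@np.array(X)+np.array(c['t']);return np.array([c['fx']*p[0]/p[2]+c['cx'],c['fy']*p[1]/p[2]+c['cy']])
E
python3 - <<'E'
import cv2
i=cv2.imread('pics/top0.png')[150:320,190:458]
cv2.imwrite('pics/c0.png',cv2.resize(i,None,fx=2.95,fy=2.95,interpolation=cv2.INTER_CUBIC))
i=cv2.imread('pics/side0.png')[270:480,250:530]
cv2.imwrite('pics/c1.png',cv2.resize(i,None,fx=2.8,fy=2.8,interpolation=cv2.INTER_CUBIC))
E
```

```text
(no output)
```

View pics/c0.png

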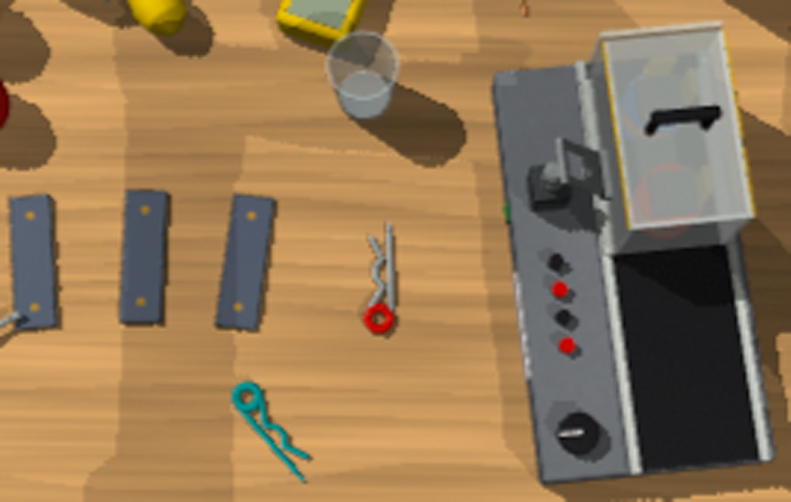

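View pics/c1.png

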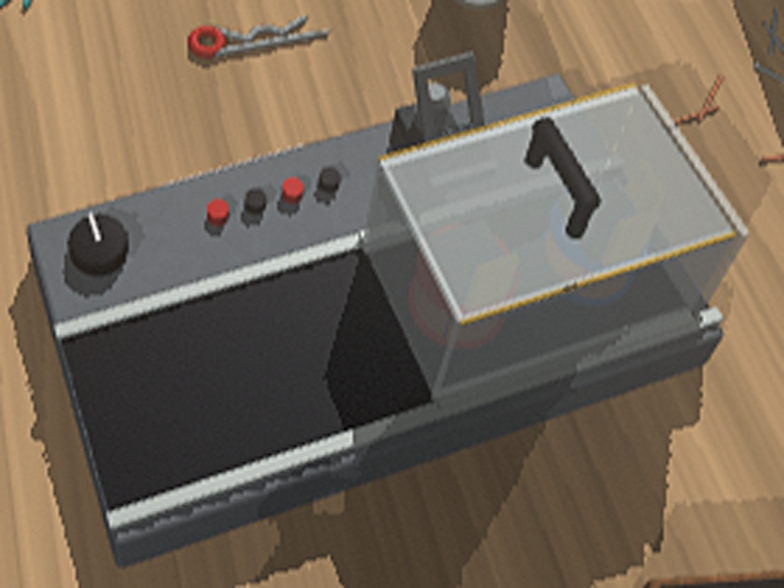

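```bash
cat > fit.py <<'E'
from h import *
from scipy.optimize import least_squares
T=[((495,75),(195,140,45)),((541,475),(-195,140,45)),((628,228),(5,54,150)),((753,212),(5,-54,150)),((600,35),(175,54,150)),((721,25),(175,-54,150)),((772,457),(-195,-70,45))]
S=[((382,160),(5,54,150)),((462,320),(5,-54,150)),((642,88),(175,54,150)),((735,236),(175,-54,150)),((32,230),(-195,140,45)),((109,522),(-195,-70,45))]
top=[(np.array(p)/2.95+[190,150],np.array(q)/1e3) for p,q in T]
side=[(np.array(p)/2.8+[250,270],np.array(q)/1e3) for p,q in S]
ct,cs=vision.camera_info('top'),vision.camera_info('side')
def W(p,q): 
    c,s=np.cos(p[2]),np.sin(p[2]); return np.array([p[0]+c*q[0]-s*q[1],p[1]+s*q[0]+c*q[1],q[2]])
f=lambda p:np.concatenate([proj(ct,W(p,q))-u for u,q in top]+[proj(cs,W(p,q))-u for u,q in side])
r=least_squares(f,[.6,-.2,0],loss='soft_l1')
E
python3 - <<'E'
from fit import *
print(r.x,f(r.x).reshape(-1,2).round(1).tolist())
C=lambda u,v:np.array([u/2.95+190,v/2.95+150])
for a,b in (((30,216),(34,308)),((145,210),(140,302)),((251,216),(238,308))):
    A=ray(ct,*C(*a),.006);B=ray(ct,*C(*b),.006);print('plate',(A+B)/2,np.arctan2(*(A-B)[1::-1]),np.linalg.norm(A-B))
e=ray(ct,*C(379,319),.0045);l=ray(ct,*C(390,226),.003);print('clip eye',e,'tip',l,np.linalg.norm(l-e))
sc=lambda u,v:np.array([u/2.8+250,v/2.8+270])
e=ray(cs,*sc(206,42),.0045);l=ray(cs,*sc(326,34),.003);print('side clip',e,l)
print('handle',W(r.x,(.09,0,.183)), ray(ct,*C(683,119),.189),ray(cs,*sc(568,177),.186))
b=ray(ct,*C(363,50),.085);print('beaker',b,ray(ct,*C(363,98),0.0))
print('side plates',[ray(cs,u,v,.006) for u,v in((323,212),(315.5,183),(335.5,238.5))])
E
```

```text
[ 0.50624086 -0.26924576  0.1004674 ] [[-0.6, -3.1], [-0.9, 0.9], [-0.7, -1.4], [-0.3, 0.4], [0.7, 0.6], [1.1, 0.5], [0.0, 0.1], [-0.0, -1.1], [0.1, 1.0], [-1.0, -0.8], [1.6, 0.3], [-1.7, -4.6], [1.4, 6.7]]
plate [0.49784586 0.3265749  0.006     ] 0.11206496982079703 0.09030124456852322
plate [0.50514802 0.22143242 0.006     ] -0.0006357300448511442 0.09001106042724737
plate [0.50061631 0.12386641 0.006     ] -0.10120502015351489 0.09038815556983777
clip eye [ 0.44721925 -0.00500181  0.0045    ] tip [ 0.53824843 -0.01418645  0.003     ] 0.09150365935864083
side clip [ 0.44920339 -0.0028078   0.0045    ] [ 0.54113823 -0.01262984  0.003     ]
handle [ 0.59578702 -0.26021889  0.183     ] [ 0.58695503 -0.25791683  0.189     ] [ 0.5906661  -0.26931515  0.186     ]
beaker [0.68518185 0.01290161 0.085     ] [0.66825645 0.0140602  0.        ]
side plates [array([0.49515597, 0.21526392, 0.006     ]), array([0.49909808, 0.32542275, 0.006     ]), array([0.50475946, 0.12282213, 0.006     ])]
```

Crop check: the clip with its red eye at crop (379,319) has straight leg right and bow left, so it lies z up. Three plates; the guard is shut and the hasp is standing up. Unit ≈ (0.506,-0.269), yaw 0.10.

```bash
cat >> h.py <<'E'
import json,os
U=np.array(json.load(open('u.json'))) if os.path.exists('u.json') else np.array([.5062,-.2692,.1005])
def w(x,y,z): c,s=np.cos(U[2]),np.sin(U[2]); return np.array([U[0]+(c*x-s*y)/1e3,U[1]+(s*x+c*y)/1e3,z/1e3])
def Rd(psi): c,s=np.cos(psi),np.sin(psi); return np.array([[c,s,0],[s,-c,0],[0,0,-1]])
def plan(pts):
    "pts: list of (world pos, yaw); prints tool-frame shift (mm) and turn from one to the next"
    s=readout.get_state(); p=s['eef_pos'];R=Ro.from_rotvec(s['eef_rot']).as_matrix()
    for q,psi in pts:
        R2=Rd(psi); print((R.T@(q-p)*1e3).round(1),Ro.from_matrix(R.T@R2).as_rotvec().round(3)); p,R=np.array(q),R2
def unit(p): c,s=np.cos(U[2]),np.sin(U[2]); d=(np.array(p)[:2]-U[:2])*1e3; return np.array([c*d[0]+s*d[1],-s*d[0]+c*d[1],p[2]*1e3])
E
python3 - <<'E'
from h import *
s=readout.get_state();R=Ro.from_rotvec(s['eef_rot']).as_matrix();print(R.round(3))
c=vision.camera_info('wrist');o=-c['R'].T@c['t'];print('cam in tool',R.T@(o-s['eef_pos']),'axes',(R.T@c['R'].T).round(3),c['fx'])
plan([(s['eef_pos']+[0,0,.07],U[2]),(w(60,30,330),U[2]),(w(126,0,260),U[2]),(w(126,0,191),U[2]),(w(-105,0,191),U[2])])
E
```

```text
[[ 0.952  0.307  0.   ]
 [ 0.307 -0.952  0.   ]
 [ 0.    -0.    -1.   ]]
cam in tool [ 0.06960588  0.00080859 -0.11736152] axes [[ 0.001 -0.961 -0.275]
 [ 1.     0.001  0.   ]
 [-0.    -0.275  0.961]] 396.4102302284181
[  0.  -0. -70.] [-0.    -0.     0.211]
[ 400.3 -346.9   -3.7] [0. 0. 0.]
[66. 30. 70.] [0. 0. 0.]
[ 0.  0. 69.] [0. 0. 0.]
[-231.    0.    0.] [0. 0. 0.]
```

```bash
python3 -m crank '[[0,0,-30,0,0,0.105],[0,0,-70,0,0,0.211],[0,0,-70,0,0,0.211],[0,0,-70,0,0,0.211],[0,0,-70,0,0,0.211]]' 0 && python3 -m crank '[[31,-27,0,0,0,0],[62,-54,0,0,0,0],[93,-81,0,0,0,0],[124,-108,0,0,0,0],[150,-130,0,0,0,0]]' && python3 -m crank '[[31,-27,0,0,0,0],[62,-54,0,0,0,0],[93,-81,0,0,0,0],[124,-108,0,0,0,0],[150,-130,0,0,0,0]]' && python3 -m crank '[[31,-27,0,0,0,0],[62,-54,0,0,0,0],[93,-80,0,0,0,0],[100,-87,0,0,0,0],[100,-87,0,0,0,0]]' && python3 - <<'E'
from h import *
cv2.imwrite('pics/w1.png',vision.get_image('wrist'));print(unit(readout.get_state()['eef_pos']))
for P in ((-195,140,45),(195,140,45),(5,54,150),(5,-54,150),(175,54,150),(175,-54,150),(70,105,120),(90,-30,189),(90,30,189)): print(P,proj('wrist',w(*P)).round(1))
E
```

```text
clock: 1.02
eef_pos: [0.1994, -0.6184, 0.3263]
eef_rot: [3.138, 0.159, 0.0]
wrist_force: [-0.2, -1.1, -0.1]
opening: 0.0256
gripper_force: 0.0
clock: 1.43
eef_pos: [0.3375, -0.4707, 0.3248]
eef_rot: [-3.133, -0.163, 0.001]
wrist_force: [0.7, 0.6, -0.1]
opening: -0.0001
gripper_force: 0.0
clock: 1.85
eef_pos: [0.4732, -0.3261, 0.3249]
eef_rot: [-3.134, -0.164, 0.002]
wrist_force: [1.1, -0.1, -0.2]
opening: -0.0003
gripper_force: 0.0
clock: 2.27
eef_pos: [0.5647, -0.2274, 0.3242]
eef_rot: [-3.132, -0.174, 0.002]
wrist_force: [0.0, 0.6, -0.0]
opening: 0.0002
gripper_force: 0.0
[ 60.08859588  32.30622275 324.51621631]
(-195, 140, 45) [229.3 407.1]
(195, 140, 45) [204.4  48.6]
(5, 54, 150) [293.  286.8]
(5, -54, 150) [429.  287.7]
(175, 54, 150) [289.5  53.8]
(175, -54, 150) [449.4  54.7]
(70, 105, 120) [232.5 198.7]
(90, -30, 189) [418.  188.9]
(90, 30, 189) [324.3 188.4]
```

View pics/w1.png

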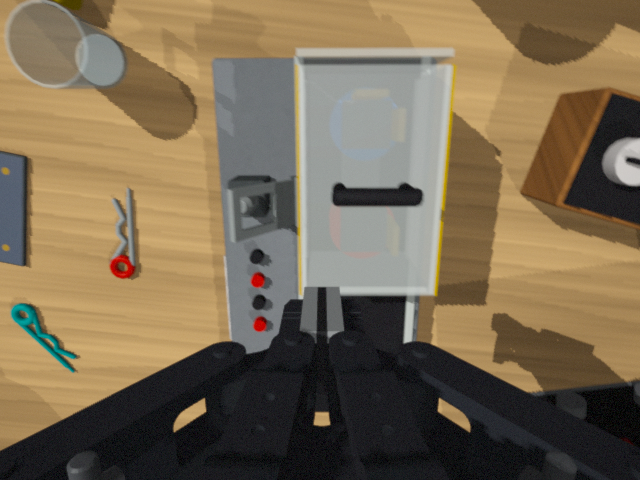

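```bash
cat > fitw.py <<'E'
from h import *
from scipy.optimize import least_squares
def fitw(c,obs,p0=None,tilt=False):
    def f(p):
        s,k=np.sin(p[2]),np.cos(p[2])
        return np.concatenate([proj(c,[p[0]+(k*q[0]-s*q[1])/1e3,p[1]+(s*q[0]+k*q[1])/1e3,q[2]/1e3])-u for u,q in obs])
    r=least_squares(f,U if p0 is None else p0,loss='soft_l1');return r.x,f(r.x).reshape(-1,2).round(1).tolist()
E
python3 - <<'E'
from fitw import *
c=vision.camera_info('wrist')
x,e=fitw(c,[((214,59),(195,140,45)),((299,295),(5,54,150)),((437,295),(5,-54,150)),((298,64),(175,54,150)),((453,64),(175,-54,150)),((335,195),(90,30,186)),((421,195),(90,-30,186))])
print(x,e); json.dump(list(x),open('u.json','w'))
import h; h.U=x
print(h.unit(readout.get_state()['eef_pos']))
for P in ((70,105,120),(70,105,87),(50,60,92.5),(90,60,92.5),(50,87,162),(90,87,162)): print(P,proj(c,h.w(*P)).round(1))
h.plan([(h.w(126,0,260),x[2]),(h.w(126,0,191),x[2]),(h.w(-105,0,191),x[2])])
E
```

```text
[ 0.50084434 -0.27619607  0.10822852] [[-3.7, -1.9], [2.2, -0.6], [-0.6, -0.8], [-0.9, 0.1], [3.1, -0.2], [-2.0, 2.2], [4.1, 2.1]]
[ 66.416499    38.21750356 324.51621631]
(70, 105, 120) [240.  206.9]
(70, 105, 87) [247.3 199.5]
(50, 60, 92.5) [297.  222.3]
(90, 60, 92.5) [296.1 178.1]
(50, 87, 162) [254.7 245.1]
(90, 87, 162) [251.9 191.3]
[59.9 38.2 64.3] [-0.002  0.003 -0.003]
[ 0.  0. 69.] [0. 0. 0.]
[-231.   -0.    0.] [0. 0. 0.]
```

```bash
python3 - <<'E'
from h import *
for t in (.6,.7,.8,.9,1.0,1.1,1.2): print(t,[proj('wrist',w(x,60+75*np.cos(t),92.5+75*np.sin(t))).round(0).tolist() for x in(50,90)])
i=cv2.imread('pics/w1.png')[160:260,210:320];cv2.imwrite('pics/w1c.png',cv2.resize(i,None,fx=5,fy=5,interpolation=cv2.INTER_CUBIC))
E
```

```text
0.6 [[217.0, 235.0], [213.0, 186.0]]
0.7 [[221.0, 237.0], [217.0, 187.0]]
0.8 [[225.0, 239.0], [222.0, 188.0]]
0.9 [[231.0, 241.0], [228.0, 189.0]]
1.0 [[238.0, 243.0], [235.0, 190.0]]
1.1 [[246.0, 244.0], [243.0, 191.0]]
1.2 [[254.0, 245.0], [252.0, 191.0]]
```

View pics/w1c.png

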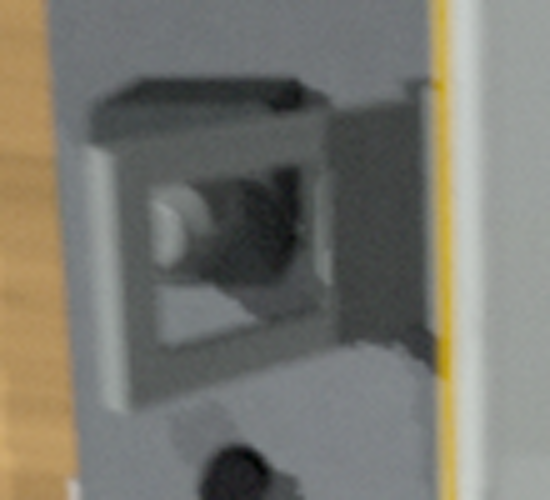

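```bash
python3 -m crank '[[15,10,13,0,0,0],[30,20,32,0,0,0],[60,38,64,0,0,0],[60,38,64,0,0,0],[60,38,64,0,0,0]]' && python3 -m crank '[[0,0,25,0,0,0],[0,0,50,0,0,0],[0,0,69,0,0,0],[0,0,69,0,0,0],[0,0,69,0,0,0]]' && python3 -m crank '[[-20,0,0,0,0,0],[-35,0,0,0,0,0],[-60,0,0,0,0,0],[-85,0,0,0,0,0],[-110,0,0,0,0,0]]'  && python3 -m crank '[[-25,0,0,0,0,0],[-50,0,0,0,0,0],[-75,0,0,0,0,0],[-100,0,0,0,0,0],[-120,0,0,0,0,0]]'
```

```text
clock: 2.73
eef_pos: [0.6235, -0.2675, 0.2571]
eef_rot: [-3.136, -0.152, 0.014]
wrist_force: [-0.4, -0.4, -0.8]
opening: 0.0002
gripper_force: 0.0
clock: 3.15
eef_pos: [0.6247, -0.2659, 0.1942]
eef_rot: [3.137, 0.156, -0.002]
wrist_force: [-0.8, -0.9, -0.2]
opening: 0.0002
gripper_force: 0.0
clock: 3.57
eef_pos: [0.5183, -0.2766, 0.1967]
eef_rot: [3.134, 0.159, 0.014]
wrist_force: [3.1, -0.0, -2.0]
opening: -0.0001
gripper_force: 1.6
clock: 3.98
eef_pos: [0.3978, -0.29, 0.1967]
eef_rot: [3.132, 0.156, 0.012]
wrist_force: [2.9, -1.9, -0.8]
opening: 0.0001
gripper_force: 1.4
```

```bash
python3 -m crank '[[0,0,0,0,0,0],[10,0,-20,0,0,0],[20,0,-60,0,0,0],[30,0,-90,0,0,0],[40,0,-130,0,0,0]]' && python3 -m crank '[[30,-10,0,0,0,0],[60,-20,0,0,0,0],[90,-20,0,0,0,0],[120,-20,0,0,0,0],[120,-20,0,0,0,0]]' && python3 -m crank '[[0,0,0,0,0,0],[0,0,0,0,0,0],[0,0,0,0,0,0],[0,0,0,0,0,0],[0,0,0,0,0,0]]' && python3 - <<'E'
from h import *
cv2.imwrite('pics/w2.png',vision.get_image('wrist'));print(unit(readout.get_state()['eef_pos']))
for P in ((195,140,45),(195,-70,45),(155,12,137),(155,-12,137),(57,-20,137),(123,-20,137),(78,-20,137),(64,20,105),(64,-20,105),(116,20,105),(116,-20,105),(70,105,120),(90-215,-30,189),(90-215,30,189)): print(P,proj('wrist',w(*P)).round(1))
E
```

```text
clock: 4.4
eef_pos: [0.4365, -0.2841, 0.3265]
eef_rot: [3.136, 0.157, 0.002]
wrist_force: [1.2, -0.3, -0.1]
opening: -0.0
gripper_force: 0.0
clock: 4.82
eef_pos: [0.5598, -0.2492, 0.3253]
eef_rot: [-3.137, -0.168, -0.012]
wrist_force: [0.2, 0.4, -0.0]
opening: -0.0002
gripper_force: 0.0
clock: 5.23
eef_pos: [0.5535, -0.2527, 0.3241]
eef_rot: [3.137, 0.156, 0.001]
wrist_force: [-0.4, -0.9, -0.3]
opening: -0.0
gripper_force: 0.0
[ 54.98528091  17.82439168 323.89672481]
(195, 140, 45) [185.3  45.4]
(195, -70, 45) [415.3  43.5]
(155, 12, 137) [327.1  80.4]
(155, -12, 137) [360.5  80.1]
(57, -20, 137) [368.3 213.7]
(123, -20, 137) [370.5 126.4]
(78, -20, 137) [369.  187.1]
(64, 20, 105) [317.6 198. ]
(64, -20, 105) [364.2 197.6]
(116, 20, 105) [316.9 135.4]
(116, -20, 105) [365.6 135. ]
(70, 105, 120) [213.4 194.8]
(-125, -30, 189) [382.9 454.8]
(-125, 30, 189) [306.4 455.3]
```

View pics/w2.png

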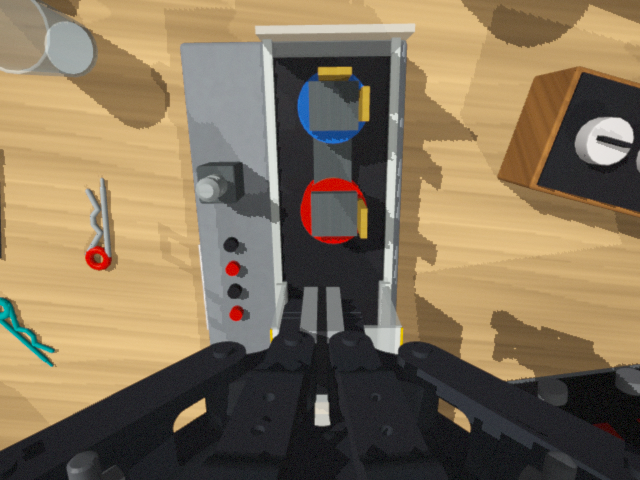

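```bash
python3 - <<'E'
from fitw import *
c=vision.camera_info('wrist')
obs=[((310,192),(64,20,105)),((310,237),(26,20,105)),((358,237),(26,-20,105)),((310,82),(154,20,105)),((310,131),(116,20,105)),((359,131),(116,-20,105)),((181,43),(195,140,45)),((406,43),(195,-70,45)),((319,73),(155,12,137)),((353,73),(155,-12,137)),((207,187),(70,105,120))]
x,e=fitw(c,obs);print(x,e)
g=vision.get_image('wrist')
E
```

```text
[ 0.50373344 -0.26965033  0.10298302] [[0.7, 1.8], [1.1, -0.4], [-1.5, -0.6], [-0.4, -0.8], [0.1, -0.2], [-0.1, -0.3], [-1.9, -2.8], [3.9, -3.3], [0.5, 2.0], [0.1, 1.9], [-1.2, 2.9]]
```

```bash
echo '[0.5037,-0.2697,0.103]' > u.json; cat > plates.py <<'E'
from h import *
def plates():
    c=vision.camera_info('wrist'); g=vision.get_image('wrist'); hsv=cv2.cvtColor(g,cv2.COLOR_BGR2HSV)
    m=cv2.inRange(hsv,(95,25,45),(135,140,200)); m=cv2.morphologyEx(m,cv2.MORPH_CLOSE,np.ones((7,7)))
    for k in cv2.findContours(m,0,2)[0]:
        if cv2.contourArea(k)<1500: continue
        P=np.array([ray(c,*p[0],.005)[:2] for p in k])*1e3
        (x,y),(a,b),t=cv2.minAreaRect(P.astype(np.float32)); B=cv2.boxPoints(((x,y),(a,b),t)); e=[B[1]-B[0],B[2]-B[1]]; v=max(e,key=np.linalg.norm); v=v*np.sign(v[0])
        print('rect',round(x,1),round(y,1),'size',round(a),round(b),'yaw',round(float(np.arctan2(v[1],v[0])),3))
E
python3 - <<'E'
from h import *
plan([(np.array([.45,.16,.32]),0.0)])
E
```

```text
[ -62.1 -420.7    3.6] [ 0.  -0.   0.1]
```

```bash
python3 -m crank '[[-6,-40,0,0,0,0],[-12,-80,0,0,0,0.03],[-18,-120,0,0,0,0.06],[-24,-160,0,0,0,0.1],[-30,-200,0,0,0,0.1]]' 0.75 && python3 -m crank '[[-7,-41,0,0,0,0],[-14,-82,0,0,0,0],[-20,-122,0,0,0,0],[-26,-162,0,0,0,0],[-32,-196,0,0,0,0]]' && python3 -m crank '[[-20,-18,2,0,0,0],[-22,-18,2,0,0,0],[-22,-18,2,0,0,0],[-22,-18,2,0,0,0],[-22,-18,2,0,0,0]]' && python3 - <<'E'
from plates import *
plates(); cv2.imwrite('pics/w3.png',vision.get_image('wrist')); s=readout.get_state();print(s['eef_pos'],s['eef_rot'],s['opening'])
E
```

```text
clock: 5.75
eef_pos: [0.5034, -0.0545, 0.3236]
eef_rot: [-3.142, 0.002, -0.001]
wrist_force: [-0.1, 1.4, 0.6]
opening: 0.0606
gripper_force: 0.0
clock: 6.17
eef_pos: [0.4712, 0.1428, 0.3238]
eef_rot: [-3.14, -0.004, -0.001]
wrist_force: [0.7, 0.1, -0.5]
opening: 0.0642
gripper_force: 0.0
clock: 6.58
eef_pos: [0.451, 0.1563, 0.3215]
eef_rot: [3.141, -0.004, 0.001]
wrist_force: [-0.2, 0.3, 0.0]
opening: 0.0644
gripper_force: 0.0
rect 499.1 327.6 size 128 38 yaw 0.114
rect 502.3 125.6 size 38 127 yaw -0.103
rect 506.1 222.6 size 127 38 yaw 0.007
rect 563.6 -144.1 size 153 43 yaw 0.123
[0.45093977 0.15646317 0.32140591] [ 3.14127554e+00 -3.53304167e-03  7.37493406e-04] 0.06434458428967962
```

```bash
python3 - <<'E'
from h import *
A=np.array([.5023,.1256,0]);
plan([(A+[0,0,.1],-.103),(A+[0,0,.0245],-.103),(A+[0,0,.25],-.103),(w(86,3,250),U[2]),(w(86,3,130.5),U[2])])
E
```

```text
[ 51.3  30.7 221.4] [ 0.    -0.     0.101]
[ 0.   0.  75.5] [0. 0. 0.]
[   0.     0.  -225.5] [0. 0. 0.]
[125.6 372.5   0. ] [ 0.     0.    -0.206]
[  0.    0.  119.5] [0. 0. 0.]
```

```bash
python3 -m crank '[[10,6,39,0,0,0.05],[20,12,78,0,0,0.101],[31,18,117,0,0,0.101],[41,25,156,0,0,0.101],[51,31,194,0,0,0.101]]' && python3 -m crank '[[0,0,28,0,0,0],[0,0,28,0,0,0],[0,0,60,0,0,0],[0,0,60,0,0,0],[0,0,60,0,0,0]]' && python3 - <<'E'
from h import *
A=np.array([.5023,.1256,0]);plan([(A+[0,0,.0245],-.103)])
E
```

```text
clock: 7.1
eef_pos: [0.5023, 0.1254, 0.1257]
eef_rot: [3.137, -0.161, 0.002]
wrist_force: [0.8, -0.3, -0.3]
opening: 0.0642
gripper_force: 0.0
clock: 7.52
eef_pos: [0.501, 0.1267, 0.0678]
eef_rot: [3.137, -0.158, -0.002]
wrist_force: [0.7, 0.1, 0.5]
opening: 0.0641
gripper_force: 0.0
[ 1.5  0.9 43.3] [0.001 0.001 0.003]
```

```bash
python3 -m crank '[[1,1,20,0,0,0],[1,1,36,0,0,0],[1,1,43,0,0,0],[1,1,43,0,0,0],[1,1,43,0,0,0]]' && python3 -m crank '[[0,0,0,0,0,0],[0,0,0,0,0,0],[0,0,0,0,0,0],[0,0,0,0,0,0],[0,0,0,0,0,0]]' 0 && python3 -m crank '[[0,0,-5,0,0,0],[0,0,-15,0,0,0],[0,0,-30,0,0,0],[0,0,-50,0,0,0],[0,0,-50,0,0,0]]'
```

```text
clock: 7.93
eef_pos: [0.5029, 0.1262, 0.0259]
eef_rot: [-3.137, 0.157, -0.003]
wrist_force: [0.4, 0.2, 0.6]
opening: 0.0638
gripper_force: 0.0
clock: 8.35
eef_pos: [0.5029, 0.1262, 0.0261]
eef_rot: [-3.137, 0.157, -0.004]
wrist_force: [-0.8, -0.4, 7.3]
opening: 0.0378
gripper_force: 59.2
clock: 8.77
eef_pos: [0.5041, 0.1264, 0.0778]
eef_rot: [-3.135, 0.157, -0.01]
wrist_force: [0.3, 0.7, -3.3]
opening: 0.0372
gripper_force: 60.5
```

```bash
python3 -m crank '[[0,20,-36,0,0,0],[10,45,-68,0,0,-0.05],[22,75,-95,0,0,-0.1],[35,110,-113,0,0,-0.15],[45,148,-120,0,0,-0.206]]' && python3 - <<'E'
from h import *
plan([(w(86,3,200),U[2]),(w(86,3,132),U[2])]);print(readout.get_state()['gripper_force'])
E
```

```text
clock: 9.18
eef_pos: [0.5342, -0.0262, 0.1975]
eef_rot: [-3.136, -0.174, -0.011]
wrist_force: [2.2, -0.4, -2.4]
opening: 0.0374
gripper_force: 61.4
[ 28.8 236.3  -2.3] [-0.    -0.007  0.008]
[ 0.  0. 68.] [0. 0. 0.]
61.35539174079895
```

```bash
python3 -m crank '[[5,40,-3,0,0,0],[10,80,-3,0,0,0],[15,120,-3,0,0,0],[20,160,-3,0,0,0],[24,197,-3,0,0,0]]' && python3 -m crank '[[5,39,0,0,0,0],[5,39,0,0,0,0],[5,39,0,0,0,0],[5,39,0,0,0,0],[5,39,0,0,0,0]]' && python3 - <<'E'
from h import *
plan([(w(86,3,132),U[2])]);s=readout.get_state();print(s['gripper_force'],s['opening'])
E
```

```text
clock: 9.6
eef_pos: [0.5761, -0.2222, 0.1967]
eef_rot: [3.137, 0.164, -0.002]
wrist_force: [0.2, -0.0, -2.6]
opening: 0.0373
gripper_force: 61.3
clock: 10.02
eef_pos: [0.5856, -0.2554, 0.1968]
eef_rot: [-3.135, -0.17, 0.002]
wrist_force: [0.5, 0.5, -2.7]
opening: 0.0372
gripper_force: 61.4
[ 3.1  3.  64.8] [-0.002  0.001  0.005]
61.41462206840515 0.03723358741270954
```

```bash
python3 -m crank '[[1,1,20,0,0,0],[2,2,40,0,0,0],[3,3,56,0,0,0],[3,3,56,0,0,0],[3,3,56,0,0,0]]' && python3 - <<'E'
from h import *
plan([(w(86,3,132),U[2])]);s=readout.get_state();print(s['wrist_force'])
E
```

```text
clock: 10.43
eef_pos: [0.5888, -0.2584, 0.1407]
eef_rot: [-3.135, -0.17, 0.003]
wrist_force: [0.8, -0.1, -1.6]
opening: 0.0373
gripper_force: 61.4
[ 0.2 -0.5  8.7] [-0.002  0.002  0.005]
[ 0.83502248 -0.06593844 -1.55351892]
```

Verified against the limbs' height; down to contact, release, lift.

```bash
python3 -m crank '[[0,0,4,0,0,0],[0,0,7,0,0,0],[0,0,9,0,0,0],[0,0,9,0,0,0],[0,0,9,0,0,0]]' && python3 -m crank '[[0,0,0,0,0,0],[0,0,0,0,0,0],[0,0,0,0,0,0],[0,0,0,0,0,0],[0,0,0,0,0,0]]' 0.68 && python3 -m crank '[[0,0,-5,0,0,0],[0,0,-25,0,0,0],[0,0,-60,0,0,0],[-20,0,-90,0,0,0],[-40,0,-120,0,0,0]]' && python3 - <<'E'
from h import *
cv2.imwrite('pics/w4.png',vision.get_image('wrist'))
c=vision.camera_info('wrist')
for a in(25,155):
  for b in(20,-20): print(a,b,proj(c,w(a,b,111)).round(0),end=' ')
B=np.array([.5061,.2226,0]);plan([(B+[0,0,.25],.006),(B+[0,0,.0265],.006)])
E
```

```text
clock: 10.85
eef_pos: [0.5895, -0.2594, 0.1327]
eef_rot: [-3.136, -0.168, -0.001]
wrist_force: [-0.6, 2.0, -2.4]
opening: 0.0374
gripper_force: 61.5
clock: 11.27
eef_pos: [0.5892, -0.2608, 0.1327]
eef_rot: [3.137, 0.165, 0.001]
wrist_force: [-0.3, 0.4, -0.5]
opening: 0.058
gripper_force: 0.0
clock: 11.68
eef_pos: [0.5498, -0.2638, 0.2539]
eef_rot: [-3.137, -0.169, -0.002]
wrist_force: [-0.5, -1.0, 0.5]
opening: 0.0579
gripper_force: 0.0
25 20 [288. 256.] 25 -20 [344. 256.] 155 20 [283.  57.] 155 -20 [347.  57.] [   8.6 -491.5    7.5] [ 0.007 -0.007  0.097]
[  0.    0.  223.5] [0. 0. 0.]
```

View pics/w4.png

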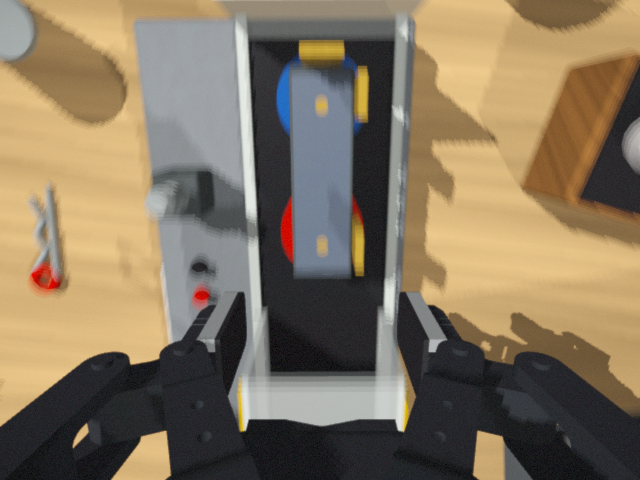

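Plate lies across both limbs (292–352, 66–278), about 4 mm off the end stop, as planned. Next plate.

```bash
python3 -m crank '[[1,-40,0,0,0,0.03],[2,-80,0,0,0,0.06],[3,-120,0,0,0,0.097],[4,-160,0,0,0,0.097],[5,-200,0,0,0,0.097]]' 0.75 && python3 -m crank '[[-3,-41,0,0,0,0],[-7,-82,0,0,0,0],[-10,-123,0,0,0,0],[-14,-164,0,0,0,0],[-17,-200,0,0,0,0]]' && python3 -m crank '[[-3,-40,20,0,0,0],[-6,-75,50,0,0,0],[-9,-91,85,0,0,0],[-9,-91,120,0,0,0],[-9,-91,150,0,0,0]]' && python3 - <<'E'
from h import *
B=np.array([.5061,.2226,0]);plan([(B+[0,0,.0265],.006)])
E
```

```text
clock: 12.15
eef_pos: [0.5329, -0.0634, 0.2529]
eef_rot: [3.141, 0.013, 0.002]
wrist_force: [1.6, -0.2, 0.1]
opening: 0.0636
gripper_force: 0.0
clock: 12.57
eef_pos: [0.5138, 0.1379, 0.253]
eef_rot: [-3.14, -0.016, -0.002]
wrist_force: [1.6, 1.1, 0.2]
opening: 0.0642
gripper_force: 0.0
clock: 12.98
eef_pos: [0.5033, 0.2284, 0.1005]
eef_rot: [-3.14, -0.021, 0.001]
wrist_force: [0.4, -0.5, -0.8]
opening: 0.0641
gripper_force: 0.0
[ 2.7  5.9 74. ] [-0.001  0.001  0.007]
```

```bash
python3 -m crank '[[1,3,20,0,0,0],[3,6,40,0,0,0],[3,6,60,0,0,0],[3,6,74,0,0,0],[3,6,74,0,0,0]]' && python3 -m crank '[[0,0,0,0,0,0],[0,0,0,0,0,0],[0,0,0,0,0,0],[0,0,0,0,0,0],[0,0,0,0,0,0]]' 0 && python3 -m crank '[[0,0,-5,0,0,0],[0,0,-20,0,0,0],[0,0,-50,0,0,0],[0,10,-85,0,0,0],[0,30,-120,0,0,0]]' && python3 - <<'E'
from h import *
plan([(w(86,3,200),U[2]),(w(86,3,138),U[2])])
E
```

```text
clock: 13.4
eef_pos: [0.5063, 0.2189, 0.0258]
eef_rot: [3.139, 0.014, -0.007]
wrist_force: [0.3, -0.8, 0.2]
opening: 0.0639
gripper_force: 0.0
clock: 13.82
eef_pos: [0.5098, 0.22, 0.0313]
eef_rot: [-3.14, -0.013, -0.009]
wrist_force: [0.5, -0.6, 3.2]
opening: 0.0035
gripper_force: 2.0
clock: 14.23
eef_pos: [0.5073, 0.1928, 0.1506]
eef_rot: [-3.138, -0.022, -0.001]
wrist_force: [1.6, 0.3, 0.0]
opening: -0.0005
gripper_force: 0.0
[ 75.2 451.6 -50.8] [-0.003 -0.001 -0.089]
[ 0.  0. 62.] [0. 0. 0.]
```

```bash
python3 -m crank '[[-15,-10,-40,0,0,0],[-30,-20,-80,0,0,0],[-50,-40,-120,0,0,0],[-55,-40,-150,0,0,0],[-55,-40,-150,0,0,0]]' 0.75 && python3 -m crank '[[0,0,0,0,0,0],[0,0,0,0,0,0],[0,0,0,0,0,0],[0,0,0,0,0,0],[0,0,0,0,0,0]]' && python3 - <<'E'
from plates import *
plates();s=readout.get_state();print(s['eef_pos'],s['eef_rot'])
E
```

```text
clock: 14.65
eef_pos: [0.4529, 0.2341, 0.3075]
eef_rot: [-3.132, -0.022, -0.023]
wrist_force: [0.8, 1.2, 0.3]
opening: 0.0605
gripper_force: 0.0
clock: 15.07
eef_pos: [0.4524, 0.2285, 0.297]
eef_rot: [3.14, 0.013, -0.004]
wrist_force: [0.0, 0.0, -0.6]
opening: 0.0642
gripper_force: 0.0
rect 499.1 327.7 size 128 38 yaw 0.117
rect 506.5 222.6 size 127 37 yaw 0.001
[0.45246281 0.22872491 0.29717274] [ 3.14046953  0.01292283 -0.00358731]
```

```bash
python3 -m crank '[[15,2,38,0,0,0],[30,4,76,0,0,0],[45,6,114,0,0,0],[54,6,152,0,0,0],[54,6,190,0,0,0]]' && python3 -m crank '[[0,0,20,0,0,0],[0,0,45,0,0,0],[0,0,55,0,0,0],[0,0,55,0,0,0],[0,0,55,0,0,0]]' && python3 - <<'E'
from h import *
plan([(np.array([.5063,.2226,.022]),.003)])
E
```

```text
clock: 15.53
eef_pos: [0.5091, 0.2229, 0.106]
eef_rot: [-3.141, -0.01, -0.003]
wrist_force: [0.6, 0.8, 0.2]
opening: 0.0643
gripper_force: 0.0
clock: 15.95
eef_pos: [0.5068, 0.2239, 0.0533]
eef_rot: [3.142, 0.014, -0.001]
wrist_force: [0.2, 0.1, 0.6]
opening: 0.0639
gripper_force: 0.0
[-0.5  1.3 31.3] [0.    0.    0.006]
```

```bash
python3 -m crank '[[0,1,15,0,0,0],[0,1,26,0,0,0],[0,1,31,0,0,0],[0,1,31,0,0,0],[0,1,31,0,0,0]]' && python3 -m crank '[[0,0,0,0,0,0],[0,0,0,0,0,0],[0,0,0,0,0,0],[0,0,0,0,0,0],[0,0,0,0,0,0]]' 0 && python3 -m crank '[[0,0,-5,0,0,0],[0,0,-20,0,0,0],[0,0,-50,0,0,0],[0,10,-85,0,0,0],[0,30,-120,0,0,0]]' && python3 - <<'E'
from h import *
plan([(w(86,3,200),U[2]),(w(86,3,138),U[2])])
E
```

```text
clock: 16.37
eef_pos: [0.5069, 0.2229, 0.0228]
eef_rot: [-3.141, -0.014, -0.001]
wrist_force: [0.5, -1.2, -0.3]
opening: 0.064
gripper_force: 0.0
clock: 16.78
eef_pos: [0.5074, 0.2232, 0.0241]
eef_rot: [-3.141, -0.014, -0.004]
wrist_force: [-0.5, -0.1, 7.1]
opening: 0.0379
gripper_force: 62.9
clock: 17.2
eef_pos: [0.5057, 0.1957, 0.1434]
eef_rot: [-3.139, -0.022, 0.002]
wrist_force: [1.5, 0.8, -1.3]
opening: 0.0379
gripper_force: 60.9
[ 76.7 454.6 -57.9] [-0.003  0.001 -0.089]
[ 0.  0. 62.] [0. 0. 0.]
```

```bash
python3 -m crank '[[5,38,-15,0,0,-0.02],[12,76,-30,0,0,-0.05],[20,115,-45,0,0,-0.089],[27,155,-58,0,0,-0.089],[34,195,-58,0,0,-0.089]]' && python3 -m crank '[[3,41,0,0,0,0],[6,82,0,0,0,0],[9,123,0,0,0,0],[12,164,0,0,0,0],[15,200,0,0,0,0]]' && python3 - <<'E'
from h import *
plan([(w(86,3,200),U[2]),(w(86,3,136),U[2])])
E
```

```text
clock: 17.62
eef_pos: [0.5436, -0.0025, 0.2032]
eef_rot: [-3.137, -0.155, -0.008]
wrist_force: [1.6, -0.0, -2.3]
opening: 0.0378
gripper_force: 60.9
clock: 18.03
eef_pos: [0.576, -0.2024, 0.2001]
eef_rot: [3.137, 0.15, -0.002]
wrist_force: [1.2, 0.7, -1.8]
opening: 0.0381
gripper_force: 41.9
[ 7.6 56.5  0.2] [ 0.001  0.001 -0.007]
[ 0.  0. 64.] [0. 0. 0.]
```

```bash
python3 -m crank '[[0,0,0,0,0,0],[2,20,0,0,0,-0.007],[7,40,0,0,0,-0.007],[7,56,0,0,0,-0.007],[7,56,0,0,0,-0.007]]' && python3 -m crank '[[0,0,10,0,0,0],[0,0,30,0,0,0],[0,0,50,0,0,0],[0,0,56,0,0,0],[0,0,56,0,0,0]]' && python3 - <<'E'
from h import *
plan([(w(86,3,136),U[2])])
E
```

```text
clock: 18.45
eef_pos: [0.5881, -0.2594, 0.1996]
eef_rot: [3.134, 0.154, -0.003]
wrist_force: [0.2, -1.3, -1.9]
opening: 0.0373
gripper_force: 63.5
clock: 18.87
eef_pos: [0.5876, -0.2517, 0.1416]
eef_rot: [-3.134, -0.168, 0.009]
wrist_force: [0.3, -0.0, -3.4]
opening: 0.0375
gripper_force: 63.4
[0.7 6.3 5.6] [-0.004  0.006  0.004]
```

```bash
python3 -m crank '[[0,0,0,0,0,0],[0,0,0,0,0,0],[0,0,0,0,0,0],[0,0,0,0,0,0],[0,0,0,0,0,0]]' && python3 - <<'E'
from h import *
plan([(w(86,3,136),U[2])])
E
```

```text
clock: 19.28
eef_pos: [0.5898, -0.254, 0.1452]
eef_rot: [3.137, 0.164, 0.002]
wrist_force: [-0.1, 0.5, -2.5]
opening: 0.0376
gripper_force: 63.4
[-1.3  3.8  9.2] [ 0.001 -0.001  0.002]
```

```bash
python3 -m crank '[[-1,2,3,0,0,0],[-1,4,6,0,0,0],[-1,4,9,0,0,0],[-1,4,9,0,0,0],[-1,4,9,0,0,0]]' && python3 -m crank '[[0,0,0,0,0,0],[0,0,0,0,0,0],[0,0,0,0,0,0],[0,0,0,0,0,0],[0,0,0,0,0,0]]'  && python3 -m crank '[[0,0,0,0,0,0],[0,0,0,0,0,0],[0,0,0,0,0,0],[0,0,0,0,0,0],[0,0,0,0,0,0]]' 0.68 && python3 -m crank '[[0,0,-5,0,0,0],[0,0,-25,0,0,0],[0,0,-60,0,0,0],[0,0,-90,0,0,0],[0,0,-110,0,0,0]]' && python3 - <<'E'
from h import *
plan([(np.array([.4992,.3277,.20]),.115)])
E
```

```text
clock: 19.7
eef_pos: [0.5887, -0.2585, 0.1352]
eef_rot: [3.137, 0.164, -0.0]
wrist_force: [0.3, -0.8, -2.0]
opening: 0.0378
gripper_force: 63.7
clock: 20.12
eef_pos: [0.5888, -0.2578, 0.1352]
eef_rot: [-3.137, -0.165, 0.0]
wrist_force: [-0.4, 0.4, -1.1]
opening: 0.0376
gripper_force: 63.6
clock: 20.53
eef_pos: [0.589, -0.2579, 0.1356]
eef_rot: [3.137, 0.165, 0.001]
wrist_force: [0.1, -0.3, 0.3]
opening: 0.058
gripper_force: 0.0
clock: 20.95
eef_pos: [0.59, -0.2581, 0.2492]
eef_rot: [3.136, 0.165, 0.007]
wrist_force: [0.7, -0.6, -0.1]
opening: 0.0581
gripper_force: 0.0
[ -29.2 -592.2   48. ] [ 0.002 -0.005 -0.01 ]
```

```bash
python3 -m crank '[[-2,-41,0,0,0,0],[-4,-82,0,0,0,0],[-6,-123,0,0,0,0],[-8,-164,0,0,0,0],[-10,-205,0,0,0,0]]' 0.75 && python3 -m crank '[[-2,-41,0,0,0,0],[-4,-82,0,0,0,0],[-6,-123,0,0,0,0],[-8,-164,0,0,0,0],[-10,-205,0,0,0,0]]' && python3 -m crank '[[-2,-41,10,0,0,0],[-4,-82,20,0,0,0],[-6,-123,40,0,0,0],[-8,-160,60,0,0,0],[-9,-182,90,0,0,0]]' && python3 -m crank '[[0,0,10,0,0,0],[0,0,30,0,0,0],[0,0,60,0,0,0],[0,0,60,0,0,0],[0,0,60,0,0,0]]' && python3 - <<'E'
from h import *
plan([(np.array([.4992,.3277,.022]),.115)])
E
```

```text
clock: 21.37
eef_pos: [0.5569, -0.0534, 0.2461]
eef_rot: [3.137, 0.164, 0.002]
wrist_force: [0.8, 0.8, -0.3]
opening: 0.0642
gripper_force: 0.0
clock: 21.78
eef_pos: [0.5255, 0.1496, 0.2461]
eef_rot: [-3.137, -0.164, -0.002]
wrist_force: [0.1, -0.4, 0.7]
opening: 0.0645
gripper_force: 0.0
clock: 22.2
eef_pos: [0.4982, 0.3333, 0.1583]
eef_rot: [-3.13, -0.17, -0.009]
wrist_force: [0.5, 1.0, 0.3]
opening: 0.0635
gripper_force: 0.0
clock: 22.62
eef_pos: [0.4975, 0.3262, 0.095]
eef_rot: [3.135, 0.164, -0.004]
wrist_force: [0.7, -0.3, 0.2]
opening: 0.0641
gripper_force: 0.0
[ 2.  -1.4 73. ] [ 0.002  0.003 -0.011]
```

```bash
python3 -m crank '[[1,-1,20,0,0,0],[2,-1,40,0,0,0],[2,-1,60,0,0,0],[2,-1,72,0,0,0],[2,-1,72,0,0,0]]' && python3 -m crank '[[0,0,0,0,0,0],[0,0,0,0,0,0],[0,0,0,0,0,0],[0,0,0,0,0,0],[0,0,0,0,0,0]]' && python3 -m crank '[[0,0,0,0,0,0],[0,0,0,0,0,0],[0,0,0,0,0,0],[0,0,0,0,0,0],[0,0,0,0,0,0]]' 0 && python3 -m crank '[[0,0,-5,0,0,0],[0,0,-20,0,0,0],[0,0,-50,0,0,0],[0,10,-85,0,0,0],[0,30,-120,0,0,0]]' && python3 - <<'E'
from h import *
plan([(w(86,3,205),U[2])])
E
```

```text
clock: 23.03
eef_pos: [0.4997, 0.3278, 0.0231]
eef_rot: [3.136, 0.164, -0.003]
wrist_force: [-1.3, -1.4, 0.3]
opening: 0.064
gripper_force: 0.0
clock: 23.45
eef_pos: [0.5004, 0.3289, 0.0247]
eef_rot: [-3.136, -0.165, -0.002]
wrist_force: [-0.1, 0.2, -0.1]
opening: 0.0641
gripper_force: 0.0
clock: 23.87
eef_pos: [0.5002, 0.3288, 0.0246]
eef_rot: [-3.137, -0.165, -0.001]
wrist_force: [-0.3, -0.8, 5.4]
opening: 0.0381
gripper_force: 60.3
clock: 24.28
eef_pos: [0.5011, 0.3015, 0.1442]
eef_rot: [-3.134, -0.173, 0.004]
wrist_force: [0.7, 0.0, -1.9]
opening: 0.0375
gripper_force: 60.9
[ 25.6 565.5 -62.4] [-0.003  0.002  0.007]
```

```bash
python3 -m crank '[[2,35,-20,0,0,0],[4,74,-35,0,0,0],[5,113,-50,0,0,0],[6,153,-62,0,0,0],[8,193,-62,0,0,0]]' && python3 -m crank '[[2,40,0,0,0,0],[4,80,0,0,0,0],[6,120,0,0,0,0],[8,160,0,0,0,0],[9,200,0,0,0,0]]' && python3 -m crank '[[2,40,0,0,0,0],[4,80,0,0,0,0],[6,120,0,0,0,0],[8,150,0,0,0,0],[9,172,0,0,0,0]]' && python3 -m crank '[[0,0,0,0,0,0],[0,0,0,0,0,0],[0,0,0,0,0,0],[0,0,0,0,0,0],[0,0,0,0,0,0]]' && python3 - <<'E'
from h import *
plan([(w(86,3,142),U[2])])
E
```

```text
clock: 24.7
eef_pos: [0.5319, 0.1063, 0.208]
eef_rot: [-3.136, -0.166, -0.006]
wrist_force: [0.4, -0.3, -2.3]
opening: 0.0375
gripper_force: 60.9
clock: 25.12
eef_pos: [0.5605, -0.0924, 0.2052]
eef_rot: [-3.137, -0.164, 0.002]
wrist_force: [0.7, -0.2, -1.9]
opening: 0.0378
gripper_force: 60.9
clock: 25.53
eef_pos: [0.5866, -0.2656, 0.2045]
eef_rot: [3.136, 0.156, -0.004]
wrist_force: [0.1, -1.1, -2.5]
opening: 0.0377
gripper_force: 60.9
clock: 25.95
eef_pos: [0.5883, -0.2583, 0.2058]
eef_rot: [-3.136, -0.169, 0.0]
wrist_force: [0.4, 0.9, -2.5]
opening: 0.0378
gripper_force: 60.9
[ 0.7 -0.3 63.8] [-0.001  0.     0.005]
```

```bash
python3 -m crank '[[0,0,20,0,0,0],[1,0,40,0,0,0],[1,0,55,0,0,0],[1,0,60,0,0,0],[1,0,63,0,0,0]]' && python3 -m crank '[[0,0,0,0,0,0],[0,0,0,0,0,0],[0,0,0,0,0,0],[0,0,0,0,0,0],[0,0,0,0,0,0]]' && python3 -m crank '[[0,0,0,0,0,0],[0,0,0,0,0,0],[0,0,0,0,0,0],[0,0,0,0,0,0],[0,0,0,0,0,0]]' 0.68 && python3 -m crank '[[0,0,-5,0,0,0],[0,0,-25,0,0,0],[-20,0,-60,0,0,0],[-40,0,-90,0,0,0],[-55,0,-110,0,0,0]]' && python3 -m crank '[[0,0,0,0,0,0],[0,0,0,0,0,0],[0,0,0,0,0,0],[0,0,0,0,0,0],[0,0,0,0,0,0]]' && python3 - <<'E'
from h import *
cv2.imwrite('pics/w5.png',vision.get_image('wrist'))
c=vision.camera_info('wrist')
for a in(25,155):
  for b in(20,-20): print(a,b,proj(c,w(a,b,123)).round(0),end=' ')
plan([(w(-10,0,250),U[2]),(w(-10,0,126),U[2])])
E
```

```text
clock: 26.37
eef_pos: [0.5887, -0.2592, 0.1419]
eef_rot: [-3.136, -0.167, 0.003]
wrist_force: [0.2, 0.3, -1.7]
opening: 0.0377
gripper_force: 60.9
clock: 26.78
eef_pos: [0.5896, -0.2596, 0.1438]
eef_rot: [-3.137, -0.165, -0.002]
wrist_force: [-1.0, 2.1, -1.0]
opening: 0.0375
gripper_force: 61.1
clock: 27.2
eef_pos: [0.5893, -0.2609, 0.1432]
eef_rot: [3.137, 0.164, 0.001]
wrist_force: [0.6, 0.7, -0.6]
opening: 0.058
gripper_force: 0.0
clock: 27.62
eef_pos: [0.5344, -0.2666, 0.2562]
eef_rot: [3.135, 0.164, 0.005]
wrist_force: [1.2, -0.3, -0.1]
opening: 0.0586
gripper_force: 0.0
clock: 28.03
eef_pos: [0.5344, -0.2655, 0.2513]
eef_rot: [-3.135, -0.166, 0.003]
wrist_force: [-0.3, -0.3, 0.3]
opening: 0.0582
gripper_force: 0.0
25 20 [291. 245.] 25 -20 [353. 246.] 155 20 [287.  23.] 155 -20 [359.  23.] [-41.    0.8   1.5] [-0.002  0.002  0.003]
[  0.   0. 124.] [0. 0. 0.]
```

View pics/w5.png

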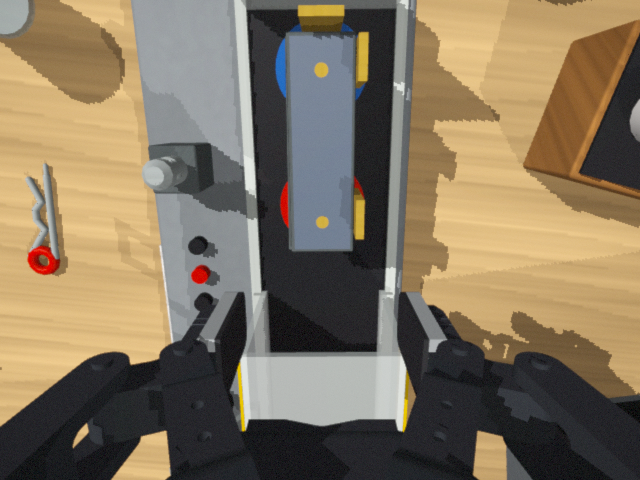

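The stack is neat: top plate (287–355, 32–250), a few px from the end stop and the back stops. Now tap from the -x end.

```bash
python3 -m crank '[[-20,1,0,0,0,0],[-41,1,20,0,0,0],[-41,1,50,0,0,0],[-41,1,80,0,0,0],[-41,1,100,0,0,0]]' 0 && python3 -m crank '[[0,0,10,0,0,0],[0,0,25,0,0,0],[0,0,25,0,0,0],[0,0,25,0,0,0],[0,0,25,0,0,0]]' && python3 -m crank '[[4,0,0,0,0,0],[8,0,0,0,0,0],[11,0,0,0,0,0],[14,0,0,0,0,0],[17,0,0,0,0,0]]' && python3 - <<'E'
from h import *
s=readout.get_state();print(unit(s['eef_pos']),s['wrist_force'])
E
```

```text
clock: 28.5
eef_pos: [0.4923, -0.2709, 0.1499]
eef_rot: [-3.135, -0.164, 0.005]
wrist_force: [-0.6, -0.4, -0.4]
opening: 0.0003
gripper_force: 0.0
clock: 28.92
eef_pos: [0.4947, -0.2714, 0.1287]
eef_rot: [3.137, 0.165, 0.003]
wrist_force: [-0.4, -0.7, 0.3]
opening: -0.0002
gripper_force: 0.0
clock: 29.33
eef_pos: [0.5112, -0.2696, 0.1281]
eef_rot: [3.137, 0.165, 0.001]
wrist_force: [1.0, 0.5, -0.3]
opening: -0.0003
gripper_force: 0.0
[  7.47932736  -0.63327645 128.13517851] [ 1.02776272  0.51253479 -0.26252568]
```

```bash
python3 -m crank '[[1,0,0,0,0,0],[2,0,0,0,0,0],[3,0,0,0,0,0],[4,0,0,0,0,0],[4,0,0,0,0,0]]' && python3 -m crank '[[1,0,0,0,0,0],[1,0,0,0,0,0],[2,0,0,0,0,0],[2,0,0,0,0,0],[2,0,0,0,0,0]]'  && python3 -m crank '[[1,0,0,0,0,0],[1,0,0,0,0,0],[2,0,0,0,0,0],[2,0,0,0,0,0],[2,0,0,0,0,0]]'
```

```text
clock: 29.75
eef_pos: [0.5128, -0.2693, 0.1275]
eef_rot: [-3.137, -0.164, 0.007]
wrist_force: [-4.3, 0.2, 2.6]
opening: 0.0001
gripper_force: 2.3
clock: 30.17
eef_pos: [0.5137, -0.2695, 0.1275]
eef_rot: [-3.137, -0.163, 0.01]
wrist_force: [-6.7, 0.4, 4.5]
opening: -0.0
gripper_force: 3.3
clock: 30.58
eef_pos: [0.5144, -0.2695, 0.1275]
eef_rot: [-3.137, -0.162, 0.014]
wrist_force: [-8.7, -0.7, 6.4]
opening: -0.0
gripper_force: 4.3
```

```bash
python3 -m crank '[[1,0,0,0,0,0],[2,0,0,0,0,0],[3,0,0,0,0,0],[4,0,0,0,0,0],[4,0,0,0,0,0]]' && python3 - <<'E'
from h import *
g=vision.get_image('wrist');cv2.imwrite('pics/w6.png',g)
cv2.imwrite('pics/w6c.png',cv2.resize(g[0:300,200:440],None,fx=2,fy=2,interpolation=cv2.INTER_CUBIC))
E
```

```text
clock: 31.0
eef_pos: [0.5177, -0.2693, 0.1275]
eef_rot: [-3.137, -0.162, 0.017]
wrist_force: [-9.6, -0.7, 8.4]
opening: -0.0
gripper_force: 5.0
```

View pics/w6c.png

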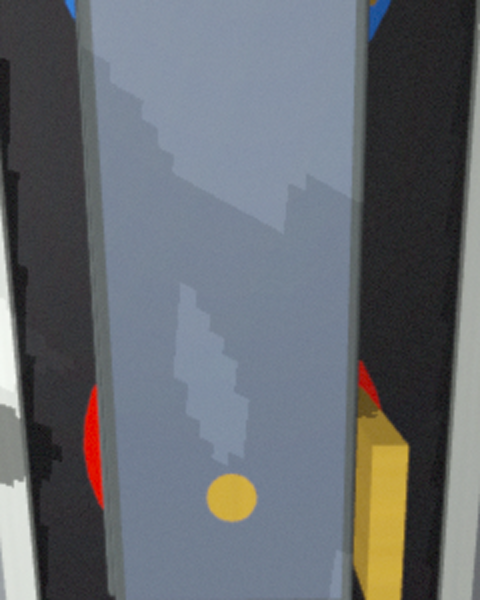

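```bash
python3 -m crank '[[1,0,0,0,0,0],[2,0,0,0,0,0],[3,0,0,0,0,0],[3,0,0,0,0,0],[3,0,0,0,0,0]]' && python3 -m crank '[[1,0,0,0,0,0],[2,0,0,0,0,0],[3,0,0,0,0,0],[3,0,0,0,0,0],[3,0,0,0,0,0]]'
```

```text
clock: 31.47
eef_pos: [0.5183, -0.2692, 0.1274]
eef_rot: [-3.137, -0.161, 0.025]
wrist_force: [-13.8, 0.1, 11.6]
opening: -0.0001
gripper_force: 7.0
clock: 31.88
eef_pos: [0.5184, -0.2692, 0.1272]
eef_rot: [-3.136, -0.159, 0.036]
wrist_force: [-18.1, 0.8, 14.7]
opening: -0.0
gripper_force: 9.4
```

```bash
python3 -m crank '[[-15,0,0,0,0,0],[-35,0,0,0,0,0],[-40,0,-30,0,0,0],[-40,0,-60,0,0,0],[-40,0,-80,0,0,0]]' && python3 -m crank '[[0,0,0,0,0,0],[0,0,0,0,0,0],[0,0,0,0,0,0],[0,0,0,0,0,0],[0,0,0,0,0,0]]' && python3 - <<'E'
from h import *
plan([(w(90,60,208),U[2]),(w(90,60,127),U[2])])
g=vision.get_image('wrist');cv2.imwrite('pics/w7.png',g)
cv2.imwrite('pics/w7c.png',cv2.resize(g[0:300,200:440],None,fx=2,fy=2,interpolation=cv2.INTER_CUBIC))
E
```

```text
clock: 32.3
eef_pos: [0.4902, -0.2723, 0.2103]
eef_rot: [3.136, 0.164, 0.008]
wrist_force: [1.0, -0.6, 0.1]
opening: -0.0001
gripper_force: 0.0
clock: 32.72
eef_pos: [0.4883, -0.2716, 0.2065]
eef_rot: [-3.136, -0.165, 0.003]
wrist_force: [-0.0, -0.3, -0.3]
opening: -0.0
gripper_force: 0.0
[105.6 -60.1  -1.6] [-0.002  0.002  0.002]
[ 0.  0. 81.] [0. 0. 0.]
```

View pics/w7c.png

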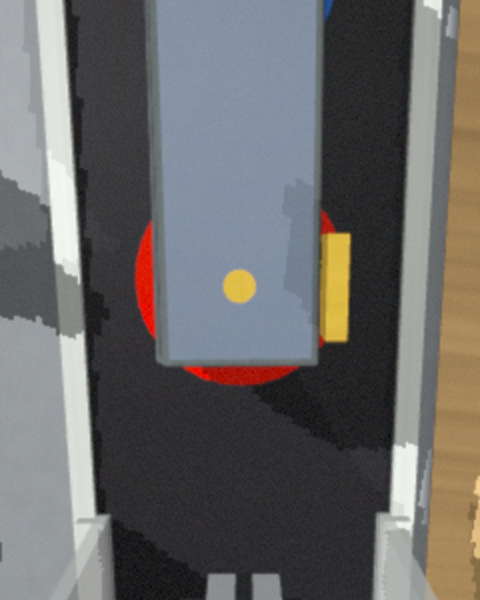

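The plate ends are flush with each other, and a small gap remains to the back stop at (321,290). Now tap from +y.

```bash
python3 -m crank '[[25,-15,0,0,0,0],[50,-30,0,0,0,0],[80,-48,0,0,0,0],[106,-60,0,0,0,0],[106,-60,0,0,0,0]]' && python3 -m crank '[[0,0,0,0,0,0],[0,0,25,0,0,0],[0,0,50,0,0,0],[0,0,75,0,0,0],[0,0,80,0,0,0]]' && python3 -m crank '[[0,0,0,0,0,0],[0,4,0,0,0,0],[0,8,0,0,0,0],[0,12,0,0,0,0],[0,16,0,0,0,0]]' && python3 -m crank '[[0,2,0,0,0,0],[0,4,0,0,0,0],[0,6,0,0,0,0],[0,8,0,0,0,0],[0,8,0,0,0,0]]' && python3 - <<'E'
from h import *
s=readout.get_state();print(unit(s['eef_pos']),s['wrist_force'])
E
```

```text
clock: 33.18
eef_pos: [0.5931, -0.194, 0.2073]
eef_rot: [-3.131, -0.179, -0.009]
wrist_force: [0.7, 0.8, 0.9]
opening: -0.0001
gripper_force: 0.0
clock: 33.6
eef_pos: [0.5835, -0.2025, 0.1231]
eef_rot: [-3.136, -0.161, 0.016]
wrist_force: [-1.3, -1.4, -0.6]
opening: -0.0
gripper_force: 0.0
clock: 34.02
eef_pos: [0.5903, -0.2182, 0.1293]
eef_rot: [3.136, 0.163, 0.004]
wrist_force: [0.1, 0.3, -0.4]
opening: -0.0001
gripper_force: 0.0
clock: 34.43
eef_pos: [0.5904, -0.2239, 0.1279]
eef_rot: [-3.135, -0.166, 0.001]
wrist_force: [-0.9, 1.4, 2.2]
opening: 0.0001
gripper_force: 1.1
[ 90.92867536  36.65475018 127.94252716] [-0.89942146  1.40463877  2.21770438]
```

```bash
python3 -m crank '[[0,1,0,0,0,0],[0,2,0,0,0,0],[0,4,0,0,0,0],[0,5,0,0,0,0],[0,5,0,0,0,0]]' && python3 -m crank '[[0,1,0,0,0,0],[0,2,0,0,0,0],[0,3,0,0,0,0],[0,4,0,0,0,0],[0,4,0,0,0,0]]'  && python3 -m crank '[[0,1,0,0,0,0],[0,2,0,0,0,0],[0,3,0,0,0,0],[0,3,0,0,0,0],[0,3,0,0,0,0]]'
```

```text
clock: 34.85
eef_pos: [0.5907, -0.2256, 0.1279]
eef_rot: [-3.131, -0.169, 0.002]
wrist_force: [-2.3, 6.5, 2.3]
opening: -0.0001
gripper_force: 3.7
clock: 35.27
eef_pos: [0.5908, -0.2258, 0.128]
eef_rot: [-3.126, -0.172, 0.005]
wrist_force: [-4.0, 12.0, 6.7]
opening: -0.0002
gripper_force: 6.2
clock: 35.68
eef_pos: [0.5908, -0.2259, 0.128]
eef_rot: [-3.122, -0.175, 0.007]
wrist_force: [-6.0, 15.7, 7.1]
opening: 0.0001
gripper_force: 8.1
```

```bash
python3 -m crank '[[0,-15,0,0,0,0],[0,-35,0,0,0,0],[0,-35,-30,0,0,0],[-20,-20,-70,0,0,0],[-50,0,-110,0,0,0]]' && python3 -m crank '[[0,0,-10,0,0,0],[0,0,-10,0,0,0],[0,0,-10,0,0,0],[0,0,-10,0,0,0],[0,0,-10,0,0,0]]' && python3 - <<'E'
from h import *
plan([(w(-155,0,245),U[2]),(w(-155,0,193),U[2]),(w(60,0,193),U[2])])
c=vision.camera_info('wrist')
g=vision.get_image('wrist');cv2.imwrite('pics/w8.png',g)
cv2.imwrite('pics/w8c.png',cv2.resize(g[0:300,200:500],None,fx=2,fy=2,interpolation=cv2.INTER_CUBIC))
E
```

```text
clock: 36.1
eef_pos: [0.5525, -0.2332, 0.2257]
eef_rot: [3.136, 0.173, 0.004]
wrist_force: [0.5, -0.2, 1.3]
opening: 0.0002
gripper_force: 0.0
clock: 36.52
eef_pos: [0.5506, -0.2336, 0.2326]
eef_rot: [-3.135, -0.167, 0.004]
wrist_force: [-0.3, -0.0, -0.1]
opening: -0.0002
gripper_force: 0.0
[-205.5   30.3  -11.9] [-0.002  0.003  0.004]
[ 0.  0. 52.] [0. 0. 0.]
[215.  -0.   0.] [0. 0. 0.]
```

View pics/w8c.png

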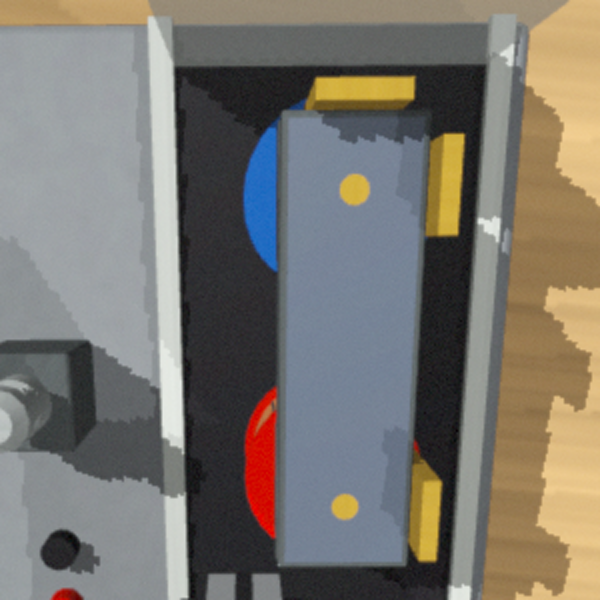

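The stack now sits flush against the end stop (360,108) and both back stops (430,185), (412,510). Closing the guard.

```bash
python3 -m crank '[[-40,6,-12,0,0,0],[-80,12,-12,0,0,0],[-121,18,-12,0,0,0],[-162,24,-12,0,0,0],[-200,30,-12,0,0,0]]' && python3 -m crank '[[-5,0,0,0,0,0],[-5,0,20,0,0,0],[-5,0,40,0,0,0],[-5,0,52,0,0,0],[-5,0,52,0,0,0]]' && python3 - <<'E'
from h import *
s=readout.get_state();print(unit(s['eef_pos']),s['wrist_force'])
plan([(w(60,0,192),U[2])])
E
```

```text
clock: 36.98
eef_pos: [0.3528, -0.2852, 0.2455]
eef_rot: [-3.136, -0.166, 0.003]
wrist_force: [-1.1, -1.7, 0.6]
opening: 0.0
gripper_force: 0.0
clock: 37.4
eef_pos: [0.3488, -0.2847, 0.1918]
eef_rot: [-3.132, -0.166, 0.007]
wrist_force: [-0.2, 0.6, -0.9]
opening: -0.0
gripper_force: 0.0
[-155.56895959    1.04873275  191.77543527] [-0.23653632  0.58195681 -0.8547489 ]
[215.6   1.7  -1.2] [-0.005  0.005  0.003]
```

```bash
python3 -m crank '[[10,0,0,0,0,0],[30,0,0,0,0,0],[50,0,0,0,0,0],[72,0,0,0,0,0],[94,0,0,0,0,0]]' && python3 -m crank '[[22,0,0,0,0,0],[44,0,0,0,0,0],[66,0,0,0,0,0],[84,0,0,0,0,0],[100,0,0,0,0,0]]' && python3 -m crank '[[8,0,0,0,0,0],[16,0,0,0,0,0],[22,0,0,0,0,0],[26,0,0,0,0,0],[30,0,0,0,0,0]]' && python3 -m crank '[[2,0,0,0,0,0],[4,0,0,0,0,0],[6,0,0,0,0,0],[6,0,0,0,0,0],[6,0,0,0,0,0]]' && python3 - <<'E'
from h import *
s=readout.get_state();print(unit(s['eef_pos']),s['wrist_force'])
E
```

```text
clock: 37.82
eef_pos: [0.4434, -0.2756, 0.1943]
eef_rot: [-3.136, -0.164, 0.007]
wrist_force: [-3.0, -0.7, -2.2]
opening: -0.0001
gripper_force: 1.5
clock: 38.23
eef_pos: [0.5441, -0.2643, 0.1944]
eef_rot: [-3.136, -0.167, 0.004]
wrist_force: [-3.3, 0.4, 1.0]
opening: -0.0002
gripper_force: 1.3
clock: 38.65
eef_pos: [0.5727, -0.2626, 0.1947]
eef_rot: [-3.137, -0.164, 0.001]
wrist_force: [-1.7, 1.4, 0.1]
opening: -0.0004
gripper_force: 0.9
clock: 39.07
eef_pos: [0.5769, -0.2624, 0.1947]
eef_rot: [-3.137, -0.163, 0.007]
wrist_force: [-5.0, 2.0, 2.8]
opening: -0.0001
gripper_force: 2.6
[ 73.53863929  -0.2753587  194.6541606 ] [-4.98950535  1.96578557  2.84725637]
```

Force rising at the expected x = 73; a little more, to be firmly shut, then back off and rise.

```bash
python3 -m crank '[[2,0,0,0,0,0],[4,0,0,0,0,0],[6,0,0,0,0,0],[6,0,0,0,0,0],[6,0,0,0,0,0]]' && python3 -m crank '[[-20,0,0,0,0,0],[-40,0,0,0,0,0],[-40,0,-30,0,0,0],[-40,-20,-65,0,0,0],[-40,-40,-95,0,0,0]]'  && python3 -m crank '[[0,0,0,0,0,0],[0,0,0,0,0,0],[0,0,0,0,0,0],[0,0,0,0,0,0],[0,0,0,0,0,0]]' && python3 - <<'E'
from h import *
s=readout.get_state();print(unit(s['eef_pos']))
g=vision.get_image('wrist');cv2.imwrite('pics/w9.png',g);c=vision.camera_info('wrist')
for P in ((70,105,120),(70,105,103),(5,54,150),(5,-54,150),(90,30,186),(90,-30,186)): print(P,proj(c,w(*P)).round(0))
for t in (.8,.9,1.0,1.1): print(t,[proj(c,w(x,60+75*np.cos(t),92.5+75*np.sin(t))).round(0).tolist() for x in(50,90)])
E
```

```text
clock: 39.48
eef_pos: [0.5772, -0.2624, 0.1947]
eef_rot: [-3.136, -0.161, 0.028]
wrist_force: [-17.5, 1.7, 11.6]
opening: -0.0001
gripper_force: 8.2
clock: 39.9
eef_pos: [0.5409, -0.2279, 0.2913]
eef_rot: [3.136, 0.157, 0.004]
wrist_force: [0.9, 0.4, 0.5]
opening: 0.0002
gripper_force: 0.0
clock: 40.32
eef_pos: [0.5401, -0.2269, 0.288]
eef_rot: [-3.137, -0.162, 0.004]
wrist_force: [-0.1, 0.0, 0.1]
opening: -0.0
gripper_force: 0.0
[ 40.64214206  38.83100646 287.99626038]
(70, 105, 120) [229. 182.]
(70, 105, 103) [234. 179.]
(5, 54, 150) [299. 282.]
(5, -54, 150) [455. 282.]
(90, 30, 186) [337. 163.]
(90, -30, 186) [446. 163.]
0.8 [[211.0, 218.0], [206.0, 157.0]]
0.9 [[218.0, 219.0], [213.0, 157.0]]
1.0 [[225.0, 221.0], [221.0, 158.0]]
1.1 [[234.0, 222.0], [230.0, 159.0]]
```

View pics/w9.png

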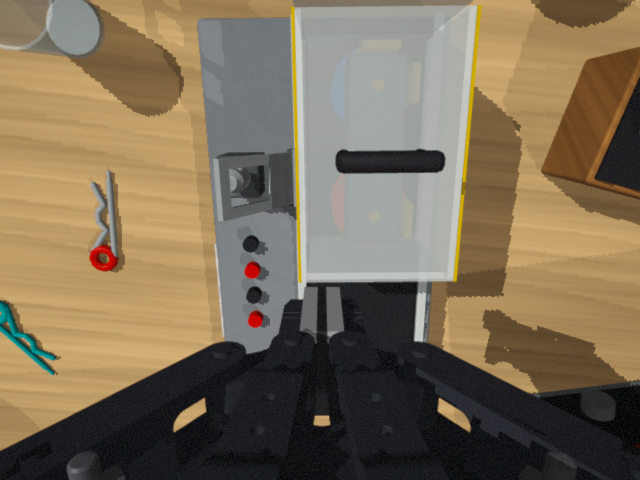

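Guard shut (roof's near edge at (300–455,281) as predicted), hasp up at about 0.9 rad, tip edge at (218,155–219), stud at (235,181). I'll fold the hasp with the -y finger, gripper open.

```bash
python3 - <<'E'
from h import *
plan([(w(70,114,220),U[2]),(w(70,114,150),U[2])])
E
python3 -m crank '[[8,-20,10,0,0,0],[15,-40,30,0,0,0],[29,-60,50,0,0,0],[29,-75,68,0,0,0],[29,-75,68,0,0,0]]' 0.75 && python3 -m crank '[[0,0,0,0,0,0],[0,0,0,0,0,0],[0,0,0,0,0,0],[0,0,0,0,0,0],[0,0,0,0,0,0]]' && python3 - <<'E'
from h import *
s=readout.get_state();print(unit(s['eef_pos']),s['opening'])
plan([(w(70,114,150),U[2])])
E
```

```text
[ 29.4 -74.9  68.1] [-0.001  0.002  0.   ]
[ 0.  0. 70.] [0. 0. 0.]
clock: 40.78
eef_pos: [0.5597, -0.1432, 0.2172]
eef_rot: [-3.131, -0.175, 0.013]
wrist_force: [-0.9, -0.1, -0.4]
opening: 0.0607
gripper_force: 0.0
clock: 41.2
eef_pos: [0.5621, -0.1495, 0.2224]
eef_rot: [3.136, 0.161, 0.003]
wrist_force: [0.7, 0.8, -0.2]
opening: 0.064
gripper_force: 0.0
[ 70.42102652 113.59499001 222.41610964] 0.06400733608969776
[-0.5 -0.5 72.4] [ 0.001 -0.002 -0.   ]
```

```bash
python3 -m crank '[[0,0,20,0,0,0],[0,0,40,0,0,0],[0,0,60,0,0,0],[0,0,72,0,0,0],[0,0,80,0,0,0]]' && python3 -m crank '[[0,0,6,0,0,0],[0,0,12,0,0,0],[0,0,18,0,0,0],[0,0,24,0,0,0],[0,0,24,0,0,0]]' && python3 -m crank '[[0,0,2,0,0,0],[0,0,4,0,0,0],[0,0,6,0,0,0],[0,0,6,0,0,0],[0,0,6,0,0,0]]' && python3 - <<'E'
from h import *
s=readout.get_state();print(unit(s['eef_pos']),s['opening'])
E
```

```text
clock: 41.62
eef_pos: [0.5611, -0.1487, 0.1404]
eef_rot: [-3.137, -0.163, 0.003]
wrist_force: [0.2, -0.7, 0.3]
opening: 0.0642
gripper_force: 0.0
clock: 42.03
eef_pos: [0.5644, -0.146, 0.1216]
eef_rot: [3.137, 0.168, 0.01]
wrist_force: [-3.3, 6.1, 16.5]
opening: 0.0641
gripper_force: 4.6
clock: 42.45
eef_pos: [0.5644, -0.1431, 0.114]
eef_rot: [-3.132, -0.171, -0.011]
wrist_force: [-1.2, 8.9, 9.9]
opening: 0.0641
gripper_force: 7.1
[ 73.43599972 119.72237938 114.02268687] 0.06411904716327245
```

```bash
python3 -m crank '[[0,0,2,0,0,0],[0,0,4,0,0,0],[0,0,4,0,0,0],[0,0,4,0,0,0],[0,0,4,0,0,0]]' && python3 -m crank '[[0,0,2,0,0,0],[0,0,4,0,0,0],[0,0,4,0,0,0],[0,0,4,0,0,0],[0,0,4,0,0,0]]' && python3 -m crank '[[0,0,2,0,0,0],[0,0,4,0,0,0],[0,0,4,0,0,0],[0,0,4,0,0,0],[0,0,4,0,0,0]]'
```

```text
clock: 42.87
eef_pos: [0.5653, -0.143, 0.1136]
eef_rot: [-3.134, -0.171, -0.014]
wrist_force: [-4.8, 10.9, 25.1]
opening: 0.0637
gripper_force: 13.0
clock: 43.28
eef_pos: [0.5655, -0.143, 0.1131]
eef_rot: [-3.136, -0.17, -0.015]
wrist_force: [-11.4, 12.1, 44.6]
opening: 0.0639
gripper_force: 23.1
clock: 43.7
eef_pos: [0.5656, -0.143, 0.1127]
eef_rot: [3.136, 0.17, 0.017]
wrist_force: [-19.2, 13.2, 66.1]
opening: 0.0637
gripper_force: 31.6
```

```bash
python3 -m crank '[[0,0,-15,0,0,0],[0,0,-35,0,0,0],[0,0,-70,0,0,0],[0,0,-110,0,0,0],[0,0,-130,0,0,0]]' && python3 -m crank '[[-10,-20,-25,0,0,0],[-30,-45,-55,0,0,0],[-40,-50,-55,0,0,0],[-40,-50,-55,0,0,0],[-40,-50,-55,0,0,0]]' && python3 -m crank '[[0,0,0,0,0,0],[0,0,0,0,0,0],[0,0,0,0,0,0],[0,0,0,0,0,0],[0,0,0,0,0,0]]' && python3 - <<'E'
from h import *
s=readout.get_state();print(unit(s['eef_pos']),s['eef_rot'])
g=vision.get_image('wrist');cv2.imwrite('pics/w10.png',g);c=vision.camera_info('wrist')
sd=vision.get_image('side');cv2.imwrite('pics/s10.png',sd)
for P in ((70,105,120),(70,105,103),(50,135,95),(90,135,95),(50,60,95),(90,60,95)): print(P,proj(c,w(*P)).round(0),proj('side',w(*P)).round(0))
h=cv2.cvtColor(g,cv2.COLOR_BGR2HSV);m=cv2.inRange(h,(0,180,90),(6,255,255))|cv2.inRange(h,(174,180,90),(180,255,255))
for k in cv2.findContours(m,0,2)[0]:
    if cv2.contourArea(k)>60: b=cv2.boundingRect(k);u,v=b[0]+b[2]/2,b[1]+b[3]/2;print(b,ray(c,u,v,.0045))
E
```

```text
clock: 44.12
eef_pos: [0.564, -0.1489, 0.2348]
eef_rot: [3.135, 0.163, 0.013]
wrist_force: [1.2, 0.4, -0.3]
opening: 0.0642
gripper_force: 0.0
clock: 44.53
eef_pos: [0.5168, -0.1033, 0.2854]
eef_rot: [3.136, 0.164, 0.003]
wrist_force: [0.7, -0.1, 0.2]
opening: 0.064
gripper_force: 0.0
clock: 44.95
eef_pos: [0.5169, -0.1029, 0.2839]
eef_rot: [-3.137, -0.164, 0.001]
wrist_force: [0.2, 0.1, 0.4]
opening: 0.064
gripper_force: 0.0
[ 30.32564945 164.55153948 283.93233351] [-3.13684381e+00 -1.63816560e-01  1.37764281e-03]
(70, 105, 120) [405. 169.] [406. 303.]
(70, 105, 103) [401. 166.] [404. 309.]
(50, 135, 95) [359. 191.] [387. 301.]
(90, 135, 95) [360. 138.] [407. 296.]
(50, 60, 95) [455. 191.] [404. 335.]
(90, 60, 95) [460. 138.] [425. 329.]
(376, 304, 15, 17) [ 0.39514878 -0.18519038  0.0045    ]
(378, 254, 15, 16) [ 0.45366921 -0.17857762  0.0045    ]
(206, 237, 28, 27) [ 0.44801964 -0.00362062  0.0045    ]
```

```bash
python3 - <<'E'
import cv2,numpy as np
g=cv2.imread('pics/w10.png');o=np.zeros((500,800,3),np.uint8)
o[:420,:540]=cv2.resize(g[110:215,340:475],None,fx=4,fy=4,interpolation=cv2.INTER_CUBIC)
o[:500,540:800]=cv2.resize(g[145:270,180:245],None,fx=4,fy=4,interpolation=cv2.INTER_CUBIC)
cv2.imwrite('pics/comp.png',o)
E
```

```text
(no output)
```

View pics/comp.png

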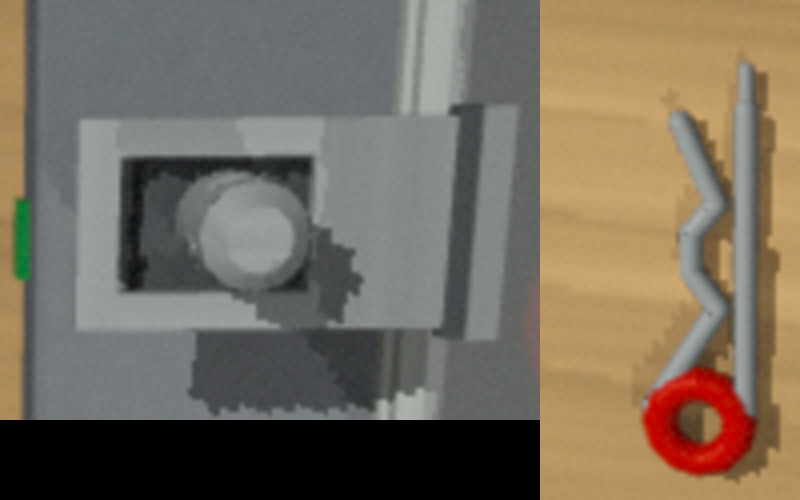

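Hasp lies flat (corners at comp (78,118), (78,330), as predicted for 0 rad), with the stud through the slot at (262,240). The red clip lies eye (699,421), straight leg tip (745,62), bow on +y, so z up.

```bash
python3 - <<'E'
from h import *
c=vision.camera_info('wrist')
e=ray(c,219.75,250.25,.0045);a=ray(c,231.25,160.5,.0045);b=ray(c,231.25,240,.0045)
psi=np.arctan2(*(a-b)[1::-1]);print(e,a,b,psi,'tip in clip frame',Rd(psi).T@(a-e)*1e3)
d=Rd(psi)[:, 0]; print('eye from tip', a-.094*d+.012*np.array([-d[1],d[0],0]))
plan([(np.array([.4478,-.0037,.1]),psi),(np.array([.4478,-.0037,.0255]),psi)])
E
```

```text
[ 0.44824685 -0.00326915  0.0045    ] [ 0.54261443 -0.011296    0.0045    ] [ 0.4607654  -0.01481247  0.0045    ] 0.04293641415025084 tip in clip frame [93.93607097 12.07001295  0.        ]
eye from tip [ 0.44818599 -0.00334185  0.0045    ]
[ -58.3 -105.6  184.3] [-0.     0.     0.062]
[ 0.   0.  74.5] [0. 0. 0.]
```

```bash
python3 -m crank '[[-14,-25,35,0,0,0.03],[-28,-50,75,0,0,0.062],[-42,-76,115,0,0,0.062],[-58,-106,150,0,0,0.062],[-58,-106,184,0,0,0.062]]' && python3 -m crank '[[0,0,20,0,0,0],[0,0,40,0,0,0],[0,0,40,0,0,0],[0,0,40,0,0,0],[0,0,40,0,0,0]]' && python3 - <<'E'
from h import *
plan([(np.array([.4482,-.0033,.0255]),.043)])
c=vision.camera_info('wrist');g=vision.get_image('wrist');h=cv2.cvtColor(g,cv2.COLOR_BGR2HSV);m=cv2.inRange(h,(0,180,90),(6,255,255))|cv2.inRange(h,(174,180,90),(180,255,255))
for k in cv2.findContours(m,0,2)[0]:
    if cv2.contourArea(k)>60: b=cv2.boundingRect(k);u,v=b[0]+b[2]/2,b[1]+b[3]/2;print(b,ray(c,u,v,.0045))
E
```

```text
clock: 45.47
eef_pos: [0.4497, -0.0042, 0.1145]
eef_rot: [-3.139, -0.072, -0.004]
wrist_force: [0.8, -0.8, -1.2]
opening: 0.0639
gripper_force: 0.0
clock: 45.88
eef_pos: [0.4516, -0.007, 0.0752]
eef_rot: [-3.141, -0.067, -0.003]
wrist_force: [0.2, -1.2, 0.8]
opening: 0.0639
gripper_force: 0.0
[-3.3 -3.8 49.7] [-0.    -0.002 -0.   ]
(283, 245, 59, 57) [ 0.4486159  -0.00348427  0.0045    ]
```

```bash
python3 -m crank '[[-3,-4,12,0,0,0],[-3,-4,28,0,0,0],[-3,-4,40,0,0,0],[-3,-4,40,0,0,0],[-3,-4,40,0,0,0]]' && python3 -m crank '[[0,0,4,0,0,0],[0,0,9,0,0,0],[0,0,9,0,0,0],[0,0,9,0,0,0],[0,0,9,0,0,0]]' && python3 -m crank '[[0,0,0,0,0,0],[0,0,0,0,0,0],[0,0,0,0,0,0],[0,0,0,0,0,0],[0,0,0,0,0,0]]' 0 && python3 - <<'E'
from h import *
s=readout.get_state();print(s['eef_pos'],s['eef_rot'],s['opening'],s['gripper_force'],s['wrist_force'])
E
```

```text
clock: 46.35
eef_pos: [0.448, -0.0033, 0.0352]
eef_rot: [3.141, 0.067, 0.002]
wrist_force: [1.1, 0.6, 0.6]
opening: 0.0641
gripper_force: 0.0
clock: 46.77
eef_pos: [0.4475, -0.0031, 0.0256]
eef_rot: [-3.141, -0.067, -0.0]
wrist_force: [0.4, -0.6, 0.1]
opening: 0.0637
gripper_force: 0.0
clock: 47.18
eef_pos: [0.4474, -0.0031, 0.0257]
eef_rot: [-3.141, -0.067, -0.0]
wrist_force: [-1.1, 0.4, 4.5]
opening: 0.028
gripper_force: 59.3
[ 0.44741962 -0.00306017  0.02569277] [-3.14086317e+00 -6.74482674e-02 -4.75071264e-04] 0.027983610425343045 59.29290762171149 [-1.05181493  0.35017554  4.4762194 ]
```

```bash
python3 -m crank '[[0,0,-10,0,0,0],[0,0,-40,0,0,0],[0,0,-80,0,0,0],[0,0,-120,0,0,0],[0,0,-160,0,0,0]]' && python3 - <<'E'
from h import *
plan([(w(-58,117,185),U[2]),(w(-58,117,124),U[2])])
E
```

```text
clock: 47.6
eef_pos: [0.4465, -0.0032, 0.1867]
eef_rot: [-3.141, -0.068, 0.003]
wrist_force: [1.5, -0.1, -1.6]
opening: 0.028
gripper_force: 59.5
[-19.2 155.4   1.7] [-0.     0.002 -0.06 ]
[ 0.  0. 61.] [0. 0. 0.]
```

```bash
python3 -m crank '[[-5,35,0,0,0,-0.02],[-10,70,0,0,0,-0.04],[-15,110,0,0,0,-0.06],[-19,145,0,0,0,-0.06],[-19,155,0,0,0,-0.06]]' && python3 -m crank '[[0,0,20,0,0,0],[0,0,40,0,0,0],[0,0,55,0,0,0],[0,0,55,0,0,0],[0,0,55,0,0,0]]' && python3 -m crank '[[0,0,0,0,0,0],[0,0,0,0,0,0],[0,0,0,0,0,0],[0,0,0,0,0,0],[0,0,0,0,0,0]]' && python3 - <<'E'
from h import *
s=readout.get_state();print(unit(s['eef_pos']),s['opening'],s['gripper_force'])
plan([(w(-55,117,124),U[2])])
c=vision.camera_info('wrist');g=vision.get_image('wrist');cv2.imwrite('pics/w11.png',g);h=cv2.cvtColor(g,cv2.COLOR_BGR2HSV);m=cv2.inRange(h,(0,180,90),(6,255,255))|cv2.inRange(h,(174,180,90),(180,255,255))
for k in cv2.findContours(m,0,2)[0]:
    if cv2.contourArea(k)>60: print(cv2.boundingRect(k))
R=Ro.from_rotvec(s['eef_rot']).as_matrix();T=lambda x,y,z:s['eef_pos']+R@np.array([x,y,z])/1e3
print('eye',proj(c,T(.9,0,21)),'tip',proj(c,T(94.9,12,21)),'mid',proj(c,T(60.9,12,21)),'hole',proj(c,w(70,105,103)),'studtop',proj(c,w(70,105,120)))
# leg profile: bright ridge along columns near tip rows
gr=cv2.cvtColor(g,cv2.COLOR_BGR2GRAY)
for r_ in range(int(proj(c,T(94.9,12,21))[1])-12,int(proj(c,T(50,12,21))[1]),8):
    u=int(proj(c,T(70,12,21))[0]); print(r_,u-14,gr[r_,u-14:u+15].tolist())
E
```

```text
clock: 48.02
eef_pos: [0.433, -0.1658, 0.1848]
eef_rot: [3.135, 0.145, -0.004]
wrist_force: [-0.2, 0.5, -0.5]
opening: 0.0282
gripper_force: 59.5
clock: 48.43
eef_pos: [0.4345, -0.1583, 0.1298]
eef_rot: [-3.136, -0.162, 0.003]
wrist_force: [-0.7, 0.5, -0.6]
opening: 0.0279
gripper_force: 59.5
clock: 48.85
eef_pos: [0.4353, -0.1588, 0.1309]
eef_rot: [3.137, 0.161, 0.001]
wrist_force: [0.4, -0.6, -1.3]
opening: 0.0283
gripper_force: 59.5
[-56.66812619 117.3105845  130.87916438] 0.02828833304518893 59.4991977699101
[1.7 0.3 6.9] [ 0.    -0.001 -0.   ]
(285, 274, 74, 72)
(332, 186, 14, 29)
eye [319.03786661 311.15381163] tip [356.49627109  42.26571134] mid [353.99599092 151.37127969] hole [358.01924637 -64.4727764 ] studtop [363.60333763 -93.14529917]
30 340 [43, 41, 43, 44, 40, 46, 43, 45, 45, 41, 37, 45, 41, 44, 44, 39, 38, 42, 44, 42, 37, 43, 41, 44, 44, 38, 42, 38, 43]
38 340 [86, 86, 87, 87, 88, 88, 86, 88, 88, 87, 83, 86, 86, 88, 89, 90, 90, 88, 87, 87, 87, 86, 86, 87, 87, 86, 88, 88, 89]
46 340 [87, 87, 89, 89, 87, 86, 90, 85, 86, 92, 115, 165, 179, 188, 193, 189, 179, 170, 161, 1
[... 1841 characters left out ...]
, 125, 161, 169, 175, 177, 177, 182, 176, 174, 167, 162, 150, 143, 129, 121, 102, 78, 83, 91, 90, 89, 90, 88]
158 340 [74, 66, 50, 45, 46, 64, 126, 160, 168, 173, 178, 179, 179, 176, 172, 167, 159, 149, 140, 128, 116, 98, 80, 80, 89, 89, 89, 90, 91]
166 340 [148, 146, 148, 146, 145, 147, 150, 162, 169, 176, 178, 178, 178, 177, 171, 167, 159, 150, 140, 126, 113, 93, 82, 84, 89, 89, 91, 89, 100]
174 340 [131, 131, 132, 130, 136, 137, 149, 163, 172, 176, 177, 178, 178, 176, 170, 165, 156, 148, 139, 125, 113, 95, 91, 126, 144, 146, 144, 145, 147]
182 340 [132, 131, 132, 128, 130, 133, 150, 164, 169, 176, 178, 180, 178, 174, 170, 164, 154, 148, 138, 123, 111, 96, 95, 144, 147, 149, 146, 145, 148]
```

```bash
python3 -m crank '[[1,0,3,0,0,0],[2,0,7,0,0,0],[2,0,7,0,0,0],[2,0,7,0,0,0],[2,0,7,0,0,0]]' && python3 -m crank '[[4,0,0,0,0,0],[8,0,0,0,0,0],[11,0,0,0,0,0],[11,0,0,0,0,0],[11,0,0,0,0,0]]' && python3 - <<'E'
from h import *
s=readout.get_state();print(unit(s['eef_pos']),s['wrist_force'])
plan([(w(23.1,117,124),U[2])])
R=Ro.from_rotvec(s['eef_rot']).as_matrix();tip=s['eef_pos']+R@np.array([94.9,12,21])/1e3;print('tip',unit(tip))
E
```

```text
clock: 49.32
eef_pos: [0.437, -0.1585, 0.1232]
eef_rot: [-3.137, -0.162, 0.001]
wrist_force: [0.5, -0.4, -0.4]
opening: 0.028
gripper_force: 59.5
clock: 49.73
eef_pos: [0.4483, -0.1574, 0.1234]
eef_rot: [-3.137, -0.162, -0.0]
wrist_force: [-0.4, 0.1, -0.7]
opening: 0.0281
gripper_force: 59.5
[-43.53570612 117.43492252 123.41940892] [-0.38617136  0.1241793  -0.70144753]
[66.6  0.4 -0.6] [-0. -0.  0.]
tip [ 51.37159259 105.44520812 102.44653597]
```

Tip is 9 mm before the stud, at y 105.4, z 102.4 against the hole's 105, 103. Pushing in gently.

```bash
python3 -m crank '[[3,0,-0.5,0,0,0],[6,0.4,-0.5,0,0,0],[9,0.4,-0.5,0,0,0],[12,0.4,-0.5,0,0,0],[15,0.4,-0.5,0,0,0]]' && python3 -m crank '[[3,0,0,0,0,0],[6,0,0,0,0,0],[9,0,0,0,0,0],[11,0,0,0,0,0],[13,0,0,0,0,0]]'
```

```text
clock: 50.15
eef_pos: [0.4634, -0.1563, 0.1239]
eef_rot: [-3.137, -0.161, -0.0]
wrist_force: [0.5, -0.2, -1.4]
opening: 0.028
gripper_force: 59.5
clock: 50.57
eef_pos: [0.476, -0.1549, 0.1239]
eef_rot: [-3.137, -0.162, 0.0]
wrist_force: [-1.0, -0.6, 0.0]
opening: 0.0278
gripper_force: 59.6
```

```bash
python3 -m crank '[[3,0,0,0,0,0],[6,0,0,0,0,0],[9,0,0,0,0,0],[12,0,0,0,0,0],[14,0,0,0,0,0]]' && python3 -m crank '[[3,0,0,0,0,0],[6,0,0,0,0,0],[9,0,0,0,0,0],[12,0,0,0,0,0],[14,0,0,0,0,0]]' && python3 - <<'E'
from h import *
s=readout.get_state();print(unit(s['eef_pos']),s['wrist_force'])
E
```

```text
clock: 50.98
eef_pos: [0.4887, -0.153, 0.1235]
eef_rot: [-3.137, -0.162, 0.006]
wrist_force: [-3.6, 0.3, 2.2]
opening: 0.028
gripper_force: 59.7
clock: 51.4
eef_pos: [0.495, -0.1511, 0.1221]
eef_rot: [-3.135, -0.162, 0.033]
wrist_force: [-15.6, 2.6, 8.0]
opening: 0.0279
gripper_force: 60.6
[  3.55027792 118.82971423 122.08221242] [-15.60621063   2.62360138   8.01819542]
```

```bash
python3 -m crank '[[2,0,0,0,0,0],[4,0,0,0,0,0],[6,0,0,0,0,0],[6,0,0,0,0,0],[6,0,0,0,0,0]]' && python3 - <<'E'
from h import *
s=readout.get_state();print(unit(s['eef_pos']),s['wrist_force'])
c=vision.camera_info('wrist');g=vision.get_image('wrist');h=cv2.cvtColor(g,cv2.COLOR_BGR2HSV);m=cv2.inRange(h,(0,180,90),(6,255,255))|cv2.inRange(h,(174,180,90),(180,255,255))
for k in cv2.findContours(m,0,2)[0]:
    if cv2.contourArea(k)>500: print(cv2.boundingRect(k))
E
```

```text
clock: 51.82
eef_pos: [0.5111, -0.1507, 0.1241]
eef_rot: [-3.137, -0.163, -0.004]
wrist_force: [0.7, 2.3, -0.8]
opening: 0.0279
gripper_force: 59.6
[ 19.55545511 117.56493647 124.06217599] [ 0.67475421  2.31046933 -0.79363327]
(285, 273, 74, 85)
```

Sprung over. A last nudge of 3 mm, then release and rise.

```bash
python3 -m crank '[[1,0,0,0,0,0],[2,0,0,0,0,0],[3,0,0,0,0,0],[3,0,0,0,0,0],[3,0,0,0,0,0]]' && python3 -m crank '[[0,0,0,0,0,0],[0,0,0,0,0,0],[0,0,0,0,0,0],[0,0,0,0,0,0],[0,0,0,0,0,0]]' 0.6 && python3 -m crank '[[0,0,-5,0,0,0],[0,0,-25,0,0,0],[-20,0,-60,0,0,0],[-60,0,-100,0,0,0],[-60,0,-140,0,0,0]]' && python3 -m crank '[[0,0,0,0,0,0],[0,0,0,0,0,0],[0,0,0,0,0,0],[0,0,0,0,0,0],[0,0,0,0,0,0]]' && python3 - <<'E'
from h import *
c=vision.camera_info('wrist');g=vision.get_image('wrist');cv2.imwrite('pics/w12.png',g);h=cv2.cvtColor(g,cv2.COLOR_BGR2HSV);m=cv2.inRange(h,(0,180,90),(6,255,255))|cv2.inRange(h,(174,180,90),(180,255,255))
for k in cv2.findContours(m,0,2)[0]:
    if cv2.contourArea(k)>200: b=cv2.boundingRect(k);print(b,unit(ray(c,b[0]+b[2]/2,b[1]+b[3]/2,.103)))
def red(n,z):
    c=vision.camera_info(n);g=vision.get_image(n);cv2.imwrite(f'pics/{n}12.png',g)
    for t in('clip','guard','hasp','plate_1','beaker'): print(n,t,[(round(d['score'],2),[int(v) for v in d['extent']]) for d in vision.spot_in(n,t)][:3])
red('side',.1)
print(proj('side',w(24,117,103)),proj('side',w(118,105,103)),proj(c,w(24,117,103)),proj(c,w(118,105,103)))
gr=cv2.cvtColor(g,cv2.COLOR_BGR2GRAY)
for x in(46,92,100,108):
    u,v=proj(c,w(x,105,103)).astype(int); print(x,u,v,gr[v,u-10:u+11].tolist())
E
```

```text
clock: 52.28
eef_pos: [0.5131, -0.1513, 0.1239]
eef_rot: [3.137, 0.161, 0.001]
wrist_force: [0.2, 2.5, -0.6]
opening: 0.0278
gripper_force: 59.5
clock: 52.7
eef_pos: [0.5126, -0.1516, 0.1239]
eef_rot: [3.137, 0.16, -0.0]
wrist_force: [0.2, -0.1, -0.5]
opening: 0.0515
gripper_force: 0.0
clock: 53.12
eef_pos: [0.4493, -0.1573, 0.2533]
eef_rot: [-3.136, -0.16, 0.016]
wrist_force: [0.5, -1.3, -0.5]
opening: 0.0513
gripper_force: 0.0
clock: 53.53
eef_pos: [0.4546, -0.1569, 0.2529]
eef_rot: [-3.136, -0.162, 0.004]
wrist_force: [0.7, 0.3, 0.1]
opening: 0.0514
gripper_force: 0.0
(329, 247, 16, 18) [-57.86099305 105.5290789  103.        ]
(329, 187, 17, 18) [-14.77785626 105.70877216 103.        ]
(304, 117, 42, 43) [ 23.20456018 114.3560804  103.        ]
side clip [(0.84, [252, 245, 284, 271]), (0.76, [371, 298, 429, 321]), (0.71, [258, 296, 519, 474])]
side guard [(0.63, [378, 298, 510, 417])]
side hasp [(0.72, [392, 297, 417, 320])]
side plate_1 [(0.55, [256, 296, 517, 472])]
side beaker [(0.88, [404, 228, 438, 274])]
[378.0412043  309.69440063] [428.37375959 301.98315202] [320.9587941 137.2410437] [341.511853   -27.62267435]
46 339 101 [86, 83, 83, 85, 84, 85, 88, 116, 154, 165, 170, 167, 163, 151, 139, 116, 89, 82, 78, 80, 82]
92 340 21 [120, 119, 122, 141, 160, 165, 165, 166, 157, 147, 135, 116, 95, 118, 121, 120, 121, 121, 119, 123, 120]
100 341 6 [119, 131, 153, 163, 168, 167, 162, 152, 140, 122, 102, 98, 118, 120, 119, 120, 123, 123, 121, 120, 122]
108 341 -8 [17, 13, 26, 19, 8, 4, 25, 19, 18, 20, 26, 38, 33, 27, 35, 33, 35, 30, 34, 27, 31]
```

```bash
python3 -c "
from station import env
print(env.close_job())"
```

```text
the job is handed in; nothing more can be done
None
```

I handed the job in at about 54 s, and no verdict came back. By my checks all three plates were square against the stops, the guard shut and the hasp flat over the stud. The clip was home within about 3 mm on plan and the beaker was standing.

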